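# Clear the carving easel and lock in a new panel

### The job

Get the sloping carving easel ready for the next panel: first lift off the mallet that was left on it and lay it down flat on the bench beside the easel without banging it, then sweep all four wood chips off the bed with the square offcut (do not pick them up) and leave the offcut on the bench. Then lay the panel flat on the bed, its length straight up the slope, centred below the clamp's jaw and with its foot against the ledge, and swing the clamp's cam lever clockwise round until it is tight and will go no further, so that the jaw holds the panel locked. Leave the marking gauge, plane, tin and tape measure where they are.

Things in the scene. Friction and masses are not known exactly. Their poses are not given: they have to be found in the camera images.
- easel: carving easel, fixed: plywood bed sloping up to the robot's left at 25 degrees. Its frame is tilted with it: origin on the bed's surface, mid foot, at the ledge's inner face (34 mm above the bench); x up the slope, y along the ledge towards the robot, z square out of the bed. Bed: x 0 to 272 mm, y -100 to 100, sides and top open. Ledge: x -22 to 0, 16 mm proud of the bed
- cam_pivot (a point): pivot of the cam on the bed's surface: easel x = 192 mm, y = 0. The wooden snail cam (about 45 mm across) turns with its lever about an axis square to the bed and drives the jaw down the slope
- jaw: cork-faced sliding jaw of the clamp, 50 mm wide (y), about 15 mm long, 13 mm high, between two wooden guides (to y = +-37 mm, from x = 158 mm up, 16 mm high). Driven by the cam only. Origin: foot of the middle of its face towards the ledge, at easel x = 159.2 mm with the lever at 0, over 156 mm while the lever is below 0.25, 150 mm when locked
- cam_lever (a joint): angle of the cam lever, rad, growing clockwise as seen looking down on the bed. 0 (open): the lever points straight up the slope; 1.57: along the easel's -y, away from the robot; stop at 1.70. It moves the jaw 5.8 mm per rad; the jaw meets a 150 mm panel at 1.58 and is then tightened; the lever holds by its own friction. It takes 3 N at the knob, some 8 N to tighten, and starts between 0 and 0.25
- cam_knob (a point): middle of the round turned knob that stands square to the bed at the end of the cam lever, 86 mm from the pivot, 48 mm above the bed's surface; 19 mm across here; it reaches from 25 mm (the lever's top face) to 63 mm above the bed
- mallet: carver's wooden mallet, 258 mm long, 0.38 to 0.63 kg; it starts lying across the bed among the chips. Origin: under the middle of its length; y along the handle to the head, z up as it lies. Head: 104 (x) by 67 by 60 mm (z), at y = 62 to 129, z = 0 to 60. Handle: y = -129 to 62, z = 17 to 43, up to 36 mm wide in x. It balances near y = 60 mm and may lie a few degrees down at the handle's end
- offcut: square offcut of brown cherry, 30 (x) by 120 (y) by 30 mm (z), 67 g, lying on the bench: the block to sweep with. Origin: centre of its underside; y along its length
- panel: panel blank to be carved: flat hardwood board with rounded edges, 150 (x) by 60 (y) by 18 mm (z), 0.1 to 0.2 kg, flat on the bench. Origin: centre of its underside; x along its length. Panel and offcut lie to the right of the easel, one nearer the robot, one farther, either way round
- chip_1: a curled pine carving chip, 26 x 15 mm and 8 mm high, 10 g; it starts lying on the easel's bed. Origin: centre of its underside; z out of its upper face
- chip_2: a curled pine carving chip, 30 x 13 mm and 8 mm high, 10 g; it starts lying on the easel's bed. Origin: centre of its underside; z out of its upper face
- chip_3: a curled pine carving chip, 22 x 17 mm and 8 mm high, 10 g; it starts lying on the easel's bed. Origin: centre of its underside; z out of its upper face
- chip_4: a curled pine carving chip, 27 x 14 mm and 8 mm high, 10 g; it starts lying on the easel's bed. Origin: centre of its underside; z out of its upper face
- wax_tin: bystander: round tin, 86 mm across, 42 mm high, on the bench beside or behind the easel. Origin: centre of its underside
- block_plane: bystander: block plane, 48 (x) by 165 (y) by 48 mm, on the bench beside or behind the easel. Origin: centre of its underside
- tape_measure: bystander: pocket tape measure standing on edge, 32 (x) by 82 (y) by 61 mm, on the bench beside or behind the easel. Origin: centre of its underside
- gauge: bystander: wooden marking gauge, 66 (x) by 200 (y) by 54 mm, on the bench to the left of the easel. Origin: centre of its underside; y along its stem
- workbench: the wooden workbench; its top is the plane z = 0, apart from a 40 mm wide slot running left to right about 0.67 m ahead of the robot. Its origin lies on the floor

How it is judged:
On the way, in this order (a step that is already met when the one before it is completed fails the run):
1. the mallet lies at rest flat on the bench, clear of the easel (height (world z) of mallet below 0.025 m and angle between mallet's own z axis and vertical below 0.2 rad and contact force between mallet and easel below 0.05 N and linear speed of mallet below 0.03 m/s), for 0.2 s.
2. the offcut is down on the easel's bed for sweeping (x of offcut in the frame of easel between 0 and 0.2 m and y of offcut in the frame of easel between -0.14 and 0.14 m and z of offcut in the frame of easel below 0.03 m), for 0.1 s.
3. all four chips are off the easel (height (world z) of each of chip_1, chip_2, chip_3, chip_4 below 0.035 m and (y of chip_1 in the frame of easel above 0.1 m or y of chip_1 in the frame of easel below -0.1 m or x of chip_1 in the frame of easel below -0.03 m) and (y of chip_2 in the frame of easel above 0.1 m or y of chip_2 in the frame of easel below -0.1 m or x of chip_2 in the frame of easel below -0.03 m) and (y of chip_3 in the frame of easel above 0.1 m or y of chip_3 in the frame of easel below -0.1 m or x of chip_3 in the frame of easel below -0.03 m) and (y of chip_4 in the frame of easel above 0.1 m or y of chip_4 in the frame of easel below -0.1 m or x of chip_4 in the frame of easel below -0.03 m)), for 0.2 s.
At the end, for the whole second after the job is handed in: Panel flat (2 deg) and straight (2.8 deg) up the bed, centre 72-78.5 mm from the ledge, within 15 mm of mid bed; lever beyond 1.5 rad, jaw pressing on the panel (over 4 N); mallet flat (11 deg) on the bench and offcut on the bench, off the easel; chips beyond the bed's sides or ledge; at rest (all of step 1 and all of step 3 and x of panel in the frame of easel between 0.072 and 0.0785 m and y of panel in the frame of easel between -0.015 and 0.015 m and z of panel in the frame of easel below 0.004 m and angle between the z axis of panel and the z axis of easel, either way round below 0.035 rad and angle between the x axis of panel and the x axis of easel, either way round below 0.05 rad and linear speed of panel below 0.02 m/s and value of joint cam_lever above 1.5 rad and contact force between jaw and panel above 4 N and height (world z) of offcut below 0.035 m and contact force between offcut and easel below 0.05 N and linear speed of offcut below 0.03 m/s); the robot touches nothing.
It fails at once if the wax tin, block plane, tape measure or marking gauge is pushed more than 20 mm from its place (distance of any of wax_tin, block_plane, tape_measure, gauge from where it was at the start of the episode above 0.02 m).
It fails at once if a chip is pinched or pressed with the fingers (over 3 N) (contact force between the fingers and chip_1 above 3 N or contact force between the fingers and chip_2 above 3 N or contact force between the fingers and chip_3 above 3 N or contact force between the fingers and chip_4 above 3 N).
It fails at once if the mallet is dropped or banged on the bench (over 90 N) (contact force between mallet and workbench above 90 N).
It also fails if it takes over 72 s, if anything falls off the work surface, if the arm or the gripper's body presses on something with over 40 N, if the wrist force passes 120 N, or if a joint passes its speed limit or range.

### The arm

A 6-joint arm with a two-finger parallel gripper is mounted at the origin on a cart in front of the work surface, level with it; the furniture and walls round the work are solid. World frame = base frame: x ahead of the robot, y to its left, z up, the work surface at z = 0. Lengths are in m, angles in rad, forces in N, time in s.
With the tool pointing down it reaches from about 0.425 to 0.95 m from the base axis. Payload 3.5 kg.
Tool frame: the origin (TCP) lies at the very end of the fingers, on their centre line; the grasp point (between the pads) lies 19 mm behind it; z points along the fingers, y is the line along which they close (so a half turn about z gives the same grasp; the last joint's range is limited). The gripper opens to 85 mm and grips with 20 to 120 N. Pads are 22 mm wide; open, the fingers measure 114 mm over their backs; the gripper's body (76 mm by 85 mm) begins 54 mm behind the grasp point. The pads swing forward as they close: fully open they stand 13 mm farther back than shut.
Start: joints at [-1.44, 0.286, 1.577, -0, 1.279, -0.15], TCP at [0.187, -0.649, 0.231] pointing down, gripper open.
Joint ranges: [-2.77, 2.77], [-0.9, 2.22], [0.21, 2.48], [-1.53, 4.67], [0.24, 2.81], [-2.84, 2.84]. Speed limits (rad/s): [2.79, 2.79, 3.14, 3.14, 3.14, 3.14].

### API

Orientations are given as a unit quaternion [x, y, z, w].
In Python, from plant import get_state, read_camera, sign_off, recognise gives the robot as it stands.
- The arm moves only by the tool arm_command, never from a script. Its argument "steps" is a list of rows, each an object with "translation": the shift along the tool's x, y, z scaled (see below), a list of three; "twist": the turn, a rotation vector about the tool's x, y, z scaled (see below), a list of three; "fingers": the opening, from -1 (shut) to 1 (fully open). In form: [{"translation": [x, y, z], "twist": [rx, ry, rz], "fingers": fingers}, ...]. A call has 1 to 5 rows; each row is the pose to reach, as a shift and turn from the pose commanded when the call began, along the tool's axes at that moment; what a row does not reach only later rows make up. The controller multiplies each number of a shift by 75 cm and each number of a turn by 60 degrees. A row lasts 1/8 s, in which the tool goes at most 62.5 mm and 10.7 degrees, less where a joint would pass 70% of its speed; a pose out of reach is approached as far as the arm can. A call with a number of a shift or a turn outside -1 to 1 is refused whole. A call with a gripper value outside its range is refused whole. The fingers move at their own pace and stop on an object; "grip_force" is the grip in N (left out, the last holds). Time passes only in rows, so rows that repeat a pose let the fingers close. It gives the time, the measured TCP pose, the force, the opening and the grip force at its end, in the units of the state.
- get_state(): the state, without advancing time (a new reading comes with each control period).
- read_camera(name): name is "scene" or "top" or "wrist"; returns a dict with "pixels" (384x512x3 uint8, red, green, blue), "K" (3x3 intrinsics, pixels), "R" (3x3) and "t" (3): a world point X has camera coordinates R X + t; the wrist camera has in their place "T_tool_cam" (4x4, takes a point from camera to tool coordinates, whose origin is the TCP and whose axes are the flange's). Camera axes: x right, y down, z forward; pixel columns grow to the right and rows downward; lengths in m; the calibration is good to about 2 mm. The wrist camera is an equidistant fisheye: a pixel r from the principal point sees the ray r / f radians off the axis. A picture is of the moment at which its call begins: read the wrist's pose just before it. There is no depth.
- sign_off(): hands the job in; it is judged then, once.
Trained networks look in a picture, given as the dict that the camera call returned (one of the last four; its "shot" number tells which), for a name from the list of things; names that differ only in an ending like _2 or _b are one class to them, and where a whole thing is asked for, a point or a joint stands for the part that bears it (a point fixed in the world has none). Each returns a list of dicts, best first, with "conf" (0 to 1); they miss things now and then, are a little off and sometimes report something else, mostly with a low value. They report only what shows in the picture. A call takes as long as a camera call.
- recognise(picture, query): "point" ([row, column] in pixels, amid what is visible of it).
The state is a dict: "time": time; "qpos": joint angles; "dq": joint speeds; "joint_efforts": joint torques, N m; "eef_pos": TCP position; "tcp_rot": TCP orientation; "contact_force": force on the tool from outside, world axes, zero at the start; "wrist_torque": the same for the moment, N m; "opening": opening from 0.0 (shut) to 1.0 (fully open); "finger_force": force on a finger pad.
Only numpy, scipy, OpenCV 4.12 (cv2) and the standard library are available. Lean on these libraries where they do the work, as an engineer would, in place of code of your own. Each camera call takes 0.05 s, during which the arm holds its last target. There are 200 camera calls.

## Working session

There is one attempt and no reset: what is moved stays moved. The work goes in short steps, Python scripts to look and compute and a tool call to move; the robot and the scene stay as the last step left them, time stands still between calls to the robot, and variables do not carry over. Pictures are saved under pics/ and viewed, at most 10 in all, crops included, and the job is handed in when it is done.

Besides the shell and the picture viewer there is one more tool, called after ">>>" by a JSON object that holds its "name" and its "arguments". arm_command: Moves the arm, as the interface text tells. Shifts and turns lie within -1 to 1; 1 stands for 75 cm of shift or 60 degrees of turn. Its arguments: {"type":"object","properties":{"steps":{"type":"array"},"grip_force":{"type":"number"}},"required":["steps"]}

```bash
mkdir -p pics; ls; cat > h.py <<'E'
import numpy as np, cv2
from scipy.spatial.transform import Rotation as Rn
from plant import *
def ray(c,p):
    K,R,t=map(np.array,(c["K"],c["R"],c["t"]))
    d=R.T@np.linalg.inv(K)@np.array([p[1],p[0],1.]); return -R.T@t,d
def atz(c,p,z=0.):
    o,d=ray(c,p); return o+d*(z-o[2])/d[2]
def proj(c,X):
    K,R,t=map(np.array,(c["K"],c["R"],c["t"]))
    q=K@(R@np.array(X)+t); return q[:2]/q[2]
def two(c1,p1,c2,p2):
    o1,d1=ray(c1,p1);o2,d2=ray(c2,p2)
    A=np.stack([d1,-d2],1);s=np.linalg.lstsq(A,o2-o1,rcond=None)[0]
    a,b=o1+d1*s[0],o2+d2*s[1]; return (a+b)/2,np.linalg.norm(a-b)
E
cat > a.py <<'E'
from h import *
C={n:read_camera(n) for n in("scene","top")}
for n,c in C.items():
    cv2.imwrite(f"pics/{n}0.png",cv2.resize(c["pixels"],(800,600))[...,::-1])
    print(n,-np.array(c["R"]).T@c["t"], np.array(c["K"])[0])
for q in ["easel","jaw","cam_lever","cam_knob","mallet","offcut","panel","chip_1","wax_tin","block_plane","tape_measure","gauge"]:
    for n,c in C.items():
        print(q,n,[(np.round(r["point"]).tolist(),round(r["conf"],2),np.round(atz(c,r["point"],.02)[:2],3).tolist()) for r in recognise(c,q)[:5]])
print(get_state())
E
python3 a.py
```

```text
pics
scene [-1.14010474 -1.0507416   0.74754554] [440.30852288   0.         253.08501875]
top [0.409139   0.03308715 1.19795052] [349.25941502   0.         251.22785892]
easel scene [([133.0, 232.0], 0.76, [0.528, 0.111]), ([128.0, 293.0], 0.44, [0.773, -0.096])]
easel top [([190.0, 224.0], 0.7, [0.562, 0.109])]
jaw scene []
jaw top [([191.0, 224.0], 0.56, [0.559, 0.11]), ([166.0, 320.0], 0.29, [0.644, -0.219])]
cam_lever scene [([131.0, 234.0], 0.72, [0.558, 0.121])]
cam_lever top [([194.0, 214.0], 0.69, [0.549, 0.143])]
cam_knob scene [([112.0, 230.0], 0.49, [0.816, 0.324])]
cam_knob top [([196.0, 215.0], 0.77, [0.544, 0.141]), ([145.0, 173.0], 0.4, [0.722, 0.285])]
mallet scene [([121.0, 254.0], 0.97, [0.76, 0.132])]
mallet top [([200.0, 249.0], 0.77, [0.528, 0.025])]
offcut scene [([159.0, 301.0], 0.52, [0.439, -0.309]), ([134.0, 319.0], 0.28, [0.77, -0.241])]
offcut top [([227.0, 345.0], 0.81, [0.434, -0.296])]
panel scene [([152.0, 323.0], 0.68, [0.569, -0.355])]
panel top [([145.0, 329.0], 0.75, [0.715, -0.255]), ([180.0, 352.0], 0.63, [0.594, -0.328])]
chip_1 scene []
chip_1 
[... 519 characters left out ...]
y([-1.44003307e+00,  2.86304017e-01,  1.57669980e+00,  5.07232529e-06,
        1.27862761e+00, -1.49999591e-01]), 'dq': array([ 5.54909494e-04,  6.45762454e-05,  5.65787401e-04, -3.31881483e-04,
        6.98709469e-05,  1.37203656e-03]), 'joint_efforts': array([ 1.26561827e-03, -4.05961204e+01, -2.92933846e+01, -1.28159027e-04,
        5.74139085e-04,  7.40031737e-06]), 'eef_pos': array([ 0.18706204, -0.6485407 ,  0.23132229]), 'tcp_rot': array([ 9.90162801e-01,  1.39920075e-01,  2.61502609e-06, -1.93631896e-05]), 'contact_force': array([-0.38734642, -0.62190157,  1.46830174]), 'wrist_torque': array([-0.05272263,  0.03774019, -0.00104362]), 'finger_force': 0.0, 'opening': 1.0020695078127493}
```

View pics/top0.png

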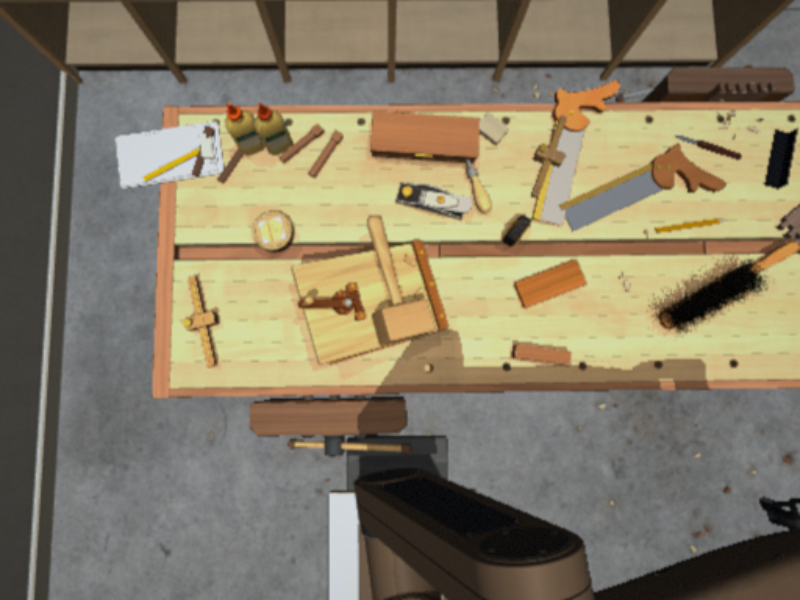

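View pics/scene0.png

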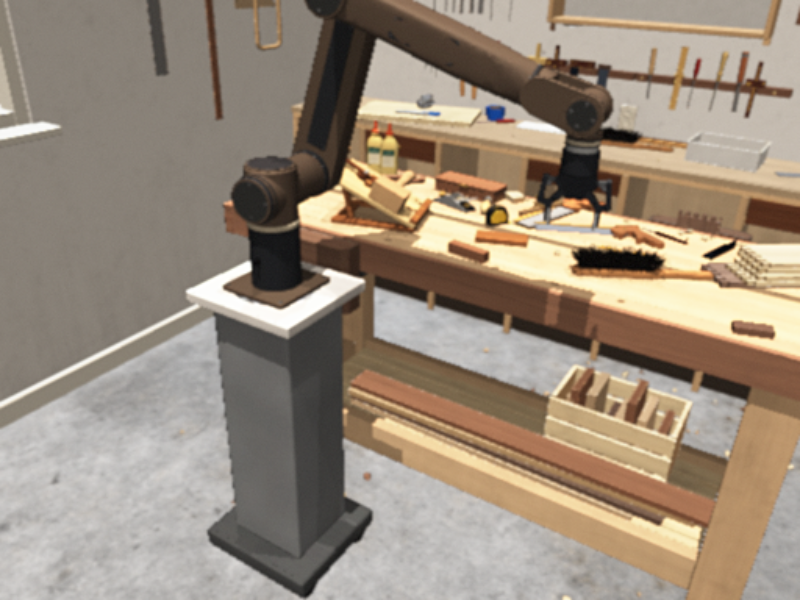

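The top view shows the easel at about (370,300), with the mallet lying across it (head at (410,320), handle end at (375,220)). The panel is at (550,283) and the offcut at (541,353). The tape, plane and tin are behind the easel and the gauge is at (200,320). I'll crop in on the easel for precise corners.

```bash
cat > b.py <<'E'
from h import *
c=read_camera("top"); im=c["pixels"][125:245,185:385]
im=cv2.resize(im,(800,480),interpolation=cv2.INTER_CUBIC)
for u in range(0,800,80): cv2.putText(im,str(185+u//4),(u,10),0,.4,(255,0,0),1); cv2.line(im,(u,12),(u,18),(255,0,0),1)
for v in range(0,480,80): cv2.putText(im,str(125+v//4),(0,v+14),0,.4,(255,0,0),1)
cv2.imwrite("pics/crop1.png",im[...,::-1])
E
python3 b.py
```

```text
(no output)
```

View pics/crop1.png

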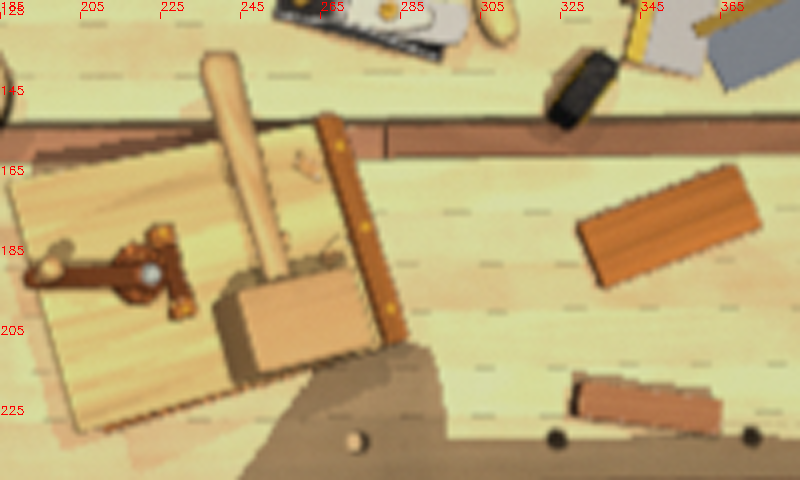

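The crop shows the easel clearly: bed corners at (8,182) and (80,432), ledge corners at (317,117), (342,117), (408,335) and (385,345). The mallet, panel and offcut corners can be read too, so I'll fit poses from these.

```bash
cat > c.py <<'E'
from h import *
from scipy.optimize import least_squares
c=read_camera("top")
px=lambda P: np.array([[185+u/4,125+v/4] for u,v in P])-.25
def fit(model,P,x0):
    P=px(P); f=lambda p:(np.array([proj(c,X) for X in model(p)])-P).ravel()
    s=least_squares(f,x0,loss="soft_l1"); print("res px",np.round(f(s.x).reshape(-1,2),1).tolist()); return s.x
def E(p): return Rn.from_euler("ZY",[p[2],-np.radians(25)]).as_matrix(), np.array([p[0],p[1],.034])
def em(p):
    R,t=E(p); L=[[.272,-.1,0],[.272,.1,0],[0,-.1,.016],[-.022,-.1,.016],[-.022,.1,.016],[0,.1,.016]]
    return [R@np.array(l)+t for l in L]
e=fit(em,[(8,182),(80,432),(317,117),(342,117),(408,337),(385,345)],[.56,.0,1.8])
print("easel",e)
def box(h,lx,ly):
    return lambda p:[np.r_[p[0]+np.cos(p[2])*a-np.sin(p[2])*b,p[1]+np.sin(p[2])*a+np.cos(p[2])*b,h] for a,b in [(lx,ly),(lx,-ly),(-lx,-ly),(-lx,ly)]]
pa=fit(box(.018,.075,.03),[(576,225),(736,164),(763,228),(604,289)][1:]+[(576,225)],[.6,-.33,-1.2]) 
print("panel",pa,np.degrees(pa[2]))
R,t=E(e)
def mm(p): # on bed: ex,ey,angle of mallet y in bed from easel y, dip
    M=R@Rn.from_euler("ZX",[p[2],0.07]).as_matrix(); o=R@np.array([p[0],p[1],.0])+t
    # pivot about head's handle-side lower edge y=.062
    o=o+ M@np.array([0,0,0])
    L=[[.052,.062,.06],[-.052,.062,.06],[-.052,.129,.06],[.052,.129,.06],[0,-.129,.03]]
    return [M@np.array(l)+o for l in L]
m=fit(mm,[(240,292),(345,265),(383,348),(258,375),(218,54)],[.06,-.05,0.])
print("mallet",m)
of=px([(570,388),(573,372),(720,398),(720,436)])
for z in (0,.03): print("off",z,[atz(c,[q[1],q[0]],z)[:2].round(3).tolist() for q in of])
print("knob z'48 ->",end="")
o,d=ray(c,[125+268/4,185+50/4]); s=(.055-(R.T@(o-t))[2])/(R.T@d)[2]; print(R.T@(o+d*s-t))
o,d=ray(c,[125+273/4,185+150/4]); s=(.03-(R.T@(o-t))[2])/(R.T@d)[2]; print("pivot",R.T@(o+d*s-t))
np.save("easel.npy",e)
E
python3 c.py
```

```text
res px [[-0.5, -0.5], [-0.5, 0.4], [0.2, 0.1], [-0.5, -0.9], [0.6, 0.5], [0.9, 0.1]]
easel [ 0.58128685 -0.04804255  1.85013629]
res px [[0.1, -0.1], [0.2, -0.1], [-0.3, 0.2], [-0.0, -0.0]]
panel [ 0.58822417 -0.3287921  -1.21726649] -69.74423250902439
res px [[-0.7, -1.0], [2.3, 0.4], [-1.1, -0.1], [0.8, -0.4], [-0.3, 3.3]]
mallet [ 0.08754174 -0.02495126 -0.05019115]
off 0 [[0.452, -0.242], [0.465, -0.245], [0.442, -0.37], [0.409, -0.369]]
off 0.03 [[0.451, -0.235], [0.464, -0.238], [0.441, -0.36], [0.409, -0.359]]
knob z'48 ->[ 0.27612943 -0.01637387  0.055     ]
pivot [ 0.19190899 -0.00023886  0.03      ]
```

```bash
cat >> h.py <<'E'
e=np.load("easel.npy"); RE=Rn.from_euler("ZY",[e[2],-np.radians(25)]).as_matrix(); TE=np.array([e[0],e[1],.034])
def toW(p): return RE@np.array(p)+TE
def toE(p): return RE.T@(np.array(p)-TE)
def atE(c,p,z):
    o,d=ray(c,p); o=RE.T@(o-TE); d=RE.T@d; return o+d*(z-o[2])/d[2]
def pose_E(): 
    "tool rotation pointing into the bed, tool y along easel y"
    return RE@np.diag([1.,-1,-1])
def spin(R,a): return R@Rn.from_rotvec([0,0,a]).as_matrix()
def plan(p,R):
    "shift and turn from now, scaled; world target p, rotation R"
    s=get_state(); R0=Rn.from_quat(s["tcp_rot"]).as_matrix()
    R=np.array(R); best=min((Rn.from_matrix(R0.T@spin(R,k)).as_rotvec() for k in(0,np.pi)),key=np.linalg.norm)
    tr=R0.T@(np.array(p)-s["eef_pos"])/.75
    print("t",round(s["time"],2),"trans",tr.round(4).tolist(),"twist",(best/np.radians(60)).round(3).tolist(),"rows",round(max(np.linalg.norm(tr)*.75/.0625,np.degrees(np.linalg.norm(best))/10.7),1))
E
python3 - <<'E'
from h import *
c=read_camera("top")
px=lambda u,v:[125+v/4-.25,185+u/4-.25]
a=atE(c,px(221,55),.028); b=atE(c,px(277,277),.043)
print(a,b)
for q in [(240,292),(345,265),(383,348),(258,375)]: print(atE(c,px(*q),.06))
for q in [(305,163),(330,245)]: print("chip",atE(c,px(*q),.004))
d=(b-a)[:2]; d/=np.linalg.norm(d); print("dir",d, "ang from +y",np.degrees(np.arctan2(-d[0],d[1])))
E
```

```text
[ 0.07772858 -0.16285534  0.028     ] [0.09573571 0.02632581 0.043     ]
[0.13883649 0.03285929 0.06      ]
[0.04360631 0.03185979 0.06      ]
[0.03287053 0.10278351 0.06      ]
[0.14436876 0.09691712 0.06      ]
chip [ 0.01804261 -0.06653055  0.004     ]
chip [0.01834661 0.00595131 0.004     ]
dir [0.09475634 0.9955005 ] ang from +y -5.437295887475527
```

```bash
cat >> h.py <<'E'
def seq(*T,s=None,half=None):
    "waypoints (p,R) -> calls; prints per-call scaled translation and twist, each reachable in 5 rows"
    s=s or get_state(); p0=np.array(s["eef_pos"]); R0=Rn.from_quat(s["tcp_rot"]).as_matrix(); print("t",round(s["time"],2),"q6",s["qpos"].round(2)[-3:])
    for p,R in T:
        p=np.array(p); ks=[0,np.pi] if half is None else [half]
        w=min((Rn.from_matrix(R0.T@spin(np.array(R),k)).as_rotvec() for k in ks),key=np.linalg.norm)
        L=np.linalg.norm(p-p0); A=np.degrees(np.linalg.norm(w)); N=max(1,int(np.ceil(max(L/.29,A/50))))
        r=max(L/.0625,A/10.7)/N
        for i in range(N):
            tr=R0.T@((p-p0)/(N))/.75
            print(f"  T{tr.round(3).tolist()} W{(w/N/np.radians(60)).round(3).tolist()} rows {r:.1f}")
            R0=R0@Rn.from_rotvec(w/N).as_matrix()
        p0=p
E
python3 - <<'E'
from h import *
R=spin(pose_E(),np.pi/2+np.radians(4))
print(toW([.093,.011,.16]),toW([.093,.011,.011]))
seq((toW([.093,.011,.18]),R),(toW([.093,.011,.08]),R),(toW([.093,.011,.011]),R))
E
```

```text
[ 0.56611759 -0.03505386  0.21831274] [0.54875539 0.02547539 0.08327288]
t 1.45 q6 [ 0.    1.28 -0.15]
  T[0.237, -0.212, -0.002] W[0.139, -0.005, 0.022] rows 3.8
  T[0.232, -0.215, 0.028] W[0.139, -0.005, 0.022] rows 3.8
  T[0.228, -0.214, 0.058] W[0.139, -0.005, 0.022] rows 3.8
  T[-0.0, -0.0, 0.133] W[0.0, -0.0, -0.0] rows 1.6
  T[0.0, 0.0, 0.092] W[-0.0, 0.0, -0.0] rows 1.1
```

>>> {"name": "arm_command", "arguments": {"steps": [{"translation": [0.237,-0.212,-0.002],"twist": [0.139,-0.005,0.022],"fingers": 1},{"translation": [0.237,-0.212,-0.002],"twist": [0.139,-0.005,0.022],"fingers": 1},{"translation": [0.237,-0.212,-0.002],"twist": [0.139,-0.005,0.022],"fingers": 1},{"translation": [0.237,-0.212,-0.002],"twist": [0.139,-0.005,0.022],"fingers": 1},{"translation": [0.237,-0.212,-0.002],"twist": [0.139,-0.005,0.022],"fingers": 1}], "grip_force": 60}}

```text
time: 2.08
eef_pos: [0.3154, -0.4439, 0.2331]
tcp_rot: [0.989, 0.13, -0.013, -0.072]
contact_force: [0.1, 0.3, 0.2]
opening: 0.996
finger_force: 0.0
```

>>> {"name": "arm_command", "arguments": {"steps": [{"translation": [0.232,-0.215,0.028],"twist": [0.139,-0.005,0.022],"fingers": 1},{"translation": [0.232,-0.215,0.028],"twist": [0.139,-0.005,0.022],"fingers": 1},{"translation": [0.232,-0.215,0.028],"twist": [0.139,-0.005,0.022],"fingers": 1},{"translation": [0.232,-0.215,0.028],"twist": [0.139,-0.005,0.022],"fingers": 1},{"translation": [0.232,-0.215,0.028],"twist": [0.139,-0.005,0.022],"fingers": 1}]}}

```text
time: 2.7
eef_pos: [0.4415, -0.2435, 0.2344]
tcp_rot: [0.982, 0.118, -0.025, -0.143]
contact_force: [-0.0, -0.4, 0.6]
opening: 1.0
finger_force: 0.0
```

>>> {"name": "arm_command", "arguments": {"steps": [{"translation": [0.228,-0.214,0.058],"twist": [0.139,-0.005,0.022],"fingers": 1},{"translation": [0.228,-0.214,0.058],"twist": [0.139,-0.005,0.022],"fingers": 1},{"translation": [0.228,-0.214,0.058],"twist": [0.139,-0.005,0.022],"fingers": 1},{"translation": [0.228,-0.214,0.058],"twist": [0.139,-0.005,0.022],"fingers": 1},{"translation": [0.228,-0.214,0.058],"twist": [0.139,-0.005,0.022],"fingers": 1}]}}

```text
time: 3.32
eef_pos: [0.5689, -0.0425, 0.2355]
tcp_rot: [0.971, 0.104, -0.038, -0.213]
contact_force: [-0.6, -1.3, -0.6]
opening: 0.999
finger_force: 0.0
```

```bash
cat >> h.py <<'E'
def wproj(c,s,X):
    "world point -> wrist pixel (col,row)"
    Rt=Rn.from_quat(s["tcp_rot"]).as_matrix(); x=Rt.T@(np.array(X)-s["eef_pos"]); T=np.array(c["T_tool_cam"])
    q=T[:3,:3].T@(x-T[:3,3]); K=np.array(c["K"]); th=np.arctan2(np.hypot(q[0],q[1]),q[2]); ph=np.arctan2(q[1],q[0])
    return np.array([K[0,2]+K[0,0]*th*np.cos(ph),K[1,2]+K[1,1]*th*np.sin(ph)])
def wray(c,s,p):
    K=np.array(c["K"]); x=(p[1]-K[0,2])/K[0,0]; y=(p[0]-K[1,2])/K[1,1]; th=np.hypot(x,y); d=np.array([x,y,0])/max(th,1e-9)*np.sin(th); d[2]=np.cos(th)
    T=np.array(c["T_tool_cam"]); Rt=Rn.from_quat(s["tcp_rot"]).as_matrix()
    return s["eef_pos"]+Rt@T[:3,3], Rt@T[:3,:3]@d
def wE(c,s,p,z):
    o,d=wray(c,s,p); o=RE.T@(o-TE); d=RE.T@d; return o+d*(z-o[2])/d[2]
def wW(c,s,p,z):
    o,d=wray(c,s,p); return o+d*(z-o[2])/d[2]
def shot(name,pts=()):
    s=get_state(); c=read_camera("wrist"); im=cv2.resize(c["pixels"],(800,600),interpolation=cv2.INTER_CUBIC)
    for X in pts: u=wproj(c,s,X)*800/512; cv2.circle(im,(int(u[0]),int(u[1])),4,(255,0,0),1)
    cv2.imwrite(f"pics/{name}.png",im[...,::-1]); return c,s
E
python3 - <<'E'
from h import *
P=[toW(x) for x in ([.093,.011,.043],[.076,-.163,.028],[.1388,.033,.06],[.0436,.033,.06],[0,-.1,.016],[0,.1,.016],[.272,.1,0],[.192,0,.03])]
shot("w1",P)
R=spin(pose_E(),np.pi/2+np.radians(4))
seq((toW([.093,.011,.08]),R),(toW([.093,.011,.011]),R))
E
```

```text
t 3.38 q6 [0.33 1.51 0.89]
  T[0.001, -0.001, 0.132] W[0.001, 0.002, 0.002] rows 1.6
  T[0.0, 0.0, 0.092] W[-0.0, 0.0, 0.0] rows 1.1
```

View pics/w1.png

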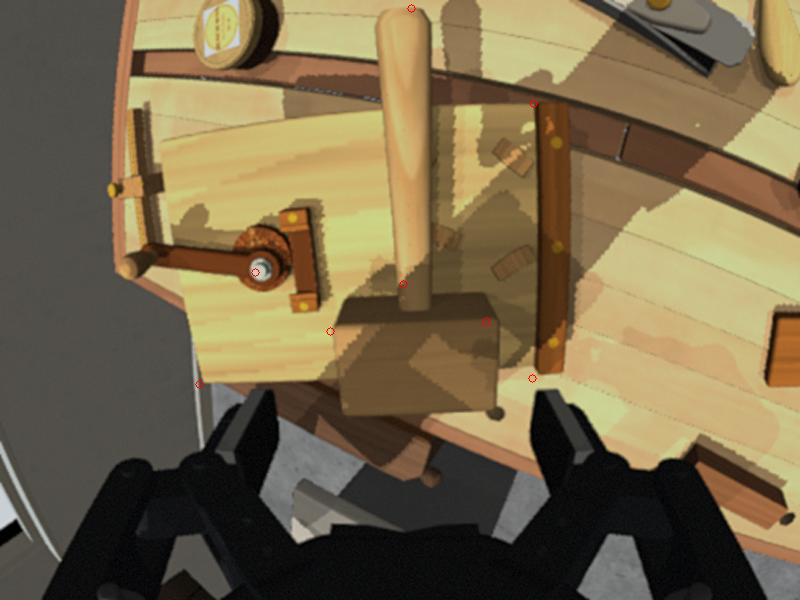

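The easel markers match the picture, but the mallet handle (centre about (414,284)) lies slightly right of the marker. Three chips show at (512,157), (445,238) and (515,262). I'll re-measure the handle line.

```bash
python3 - <<'E'
from h import *
s=get_state(); c=read_camera("wrist"); k=.64
for n,u,v,z in [("base",415,295,.043),("mid",408,150,.036),("end",404,20,.03),("hl",335,325,.06),("hr",498,318,.06),("chip",512,157,.004),("chip",445,238,.004),("chip",515,262,.004)]:
    print(n,wE(c,s,[v*k,u*k],z).round(4))
R=spin(pose_E(),np.pi/2+np.radians(1))
seq((toW([.087,.008,.08]),R),(toW([.087,.008,.011]),R))
E
```

```text
base [0.0848 0.0197 0.043 ]
mid [ 0.0832 -0.0704  0.036 ]
end [ 0.08   -0.1542  0.03  ]
hl [0.1347 0.03   0.06  ]
hr [0.035  0.0323 0.06  ]
chip [ 0.012  -0.0625  0.004 ]
chip [ 0.0612 -0.0079  0.004 ]
chip [0.0114 0.0123 0.004 ]
t 3.42 q6 [0.33 1.51 0.89]
  T[0.006, 0.005, 0.133] W[0.0, 0.001, -0.05] rows 1.6
  T[0.0, 0.0, 0.092] W[-0.0, -0.0, -0.0] rows 1.1
```

>>> {"name": "arm_command", "arguments": {"steps": [{"translation": [-0.001,0.005,0.133],"twist": [0,0,-0.05],"fingers": 1},{"translation": [-0.001,0.005,0.133],"twist": [0,0,-0.05],"fingers": 1},{"translation": [-0.001,0.005,0.2],"twist": [0,0,-0.05],"fingers": 1},{"translation": [-0.001,0.005,0.223],"twist": [0,0,-0.05],"fingers": 1},{"translation": [-0.001,0.005,0.223],"twist": [0,0,-0.05],"fingers": 1}]}}

```text
time: 4.05
eef_pos: [0.5476, 0.0203, 0.0821]
tcp_rot: [0.968, 0.127, -0.033, -0.215]
contact_force: [0.4, -0.4, 0.7]
opening: 1.005
finger_force: 0.0
```

>>> {"name": "arm_command", "arguments": {"steps": [{"translation": [0,0,0],"twist": [0,0,0],"fingers": -1},{"translation": [0,0,0],"twist": [0,0,0],"fingers": -1},{"translation": [0,0,0],"twist": [0,0,0],"fingers": -1},{"translation": [0,0,0],"twist": [0,0,0],"fingers": -1},{"translation": [0,0,0],"twist": [0,0,0],"fingers": -1}], "grip_force": 80}}

```text
time: 4.68
eef_pos: [0.5494, 0.0202, 0.0836]
tcp_rot: [0.968, 0.128, -0.031, -0.213]
contact_force: [1.7, -5.1, 4.2]
opening: 0.25
finger_force: 78.1
```

```bash
python3 - <<'E'
from h import *
s=get_state(); print(toE(s["eef_pos"]))
q=toE(s["eef_pos"]); D=np.diag([1.,-1,-1])
seq((toW(q+[0,0,.1]),pose_E()@Rn.from_rotvec([0,0,np.pi/2]).as_matrix()),([.55,-.163,.17],D),([.55,-.163,.03],D))
E
```

```text
[0.08835118 0.01186138 0.01351102]
t 4.67 q6 [0.38 1.21 0.81]
  T[0.0, 0.0, -0.133] W[0.003, -0.001, -0.015] rows 1.6
  T[-0.067, 0.164, -0.07] W[-0.414, 0.058, 0.262] rows 2.8
  T[0.0, 0.0, 0.187] W[0.0, 0.0, -0.0] rows 2.2
```

>>> {"name": "arm_command", "arguments": {"steps": [{"translation": [0,0,-0.02],"twist": [0,0,0],"fingers": -1},{"translation": [0,0,-0.06],"twist": [0,0,0],"fingers": -1},{"translation": [0,0,-0.1],"twist": [0,0,0],"fingers": -1},{"translation": [0,0,-0.133],"twist": [0,0,0],"fingers": -1},{"translation": [0,0,-0.133],"twist": [0,0,0],"fingers": -1}]}}

```text
time: 5.3
eef_pos: [0.5605, -0.0197, 0.1743]
tcp_rot: [0.968, 0.128, -0.031, -0.214]
contact_force: [-0.9, -0.5, -4.6]
opening: 0.249
finger_force: 78.6
```

>>> {"name": "arm_command", "arguments": {"steps": [{"translation": [-0.017,0.041,-0.018],"twist": [-0.1,0.014,0.066],"fingers": -1},{"translation": [-0.034,0.082,-0.035],"twist": [-0.2,0.028,0.13],"fingers": -1},{"translation": [-0.05,0.123,-0.052],"twist": [-0.31,0.043,0.196],"fingers": -1},{"translation": [-0.067,0.164,-0.07],"twist": [-0.414,0.058,0.262],"fingers": -1},{"translation": [-0.067,0.164,-0.07],"twist": [-0.414,0.058,0.262],"fingers": -1}]}}

```text
time: 5.92
eef_pos: [0.5444, -0.1604, 0.1665]
tcp_rot: [1.0, -0.008, -0.006, -0.001]
contact_force: [-0.5, 0.8, -3.4]
opening: 0.252
finger_force: 78.9
```

```bash
python3 - <<'E'
from h import *
D=np.diag([1.,-1,-1])
P=[[.55,-.163,.03]]
shot("w2",P); seq(([.55,-.163,.03],D),([.55,-.163,.015],D)); print(get_state()["eef_pos"],get_state()["contact_force"])
E
```

```text
t 5.97 q6 [-0.    1.14  1.12]
  T[0.009, 0.004, 0.182] W[-0.002, 0.011, -0.014] rows 2.2
  T[0.0, 0.0, 0.02] W[-0.0, 0.0, -0.0] rows 0.2
[ 0.54471218 -0.1599282   0.16670169] [ 0.40460592  0.35271382 -3.19833029]
```

View pics/w2.png

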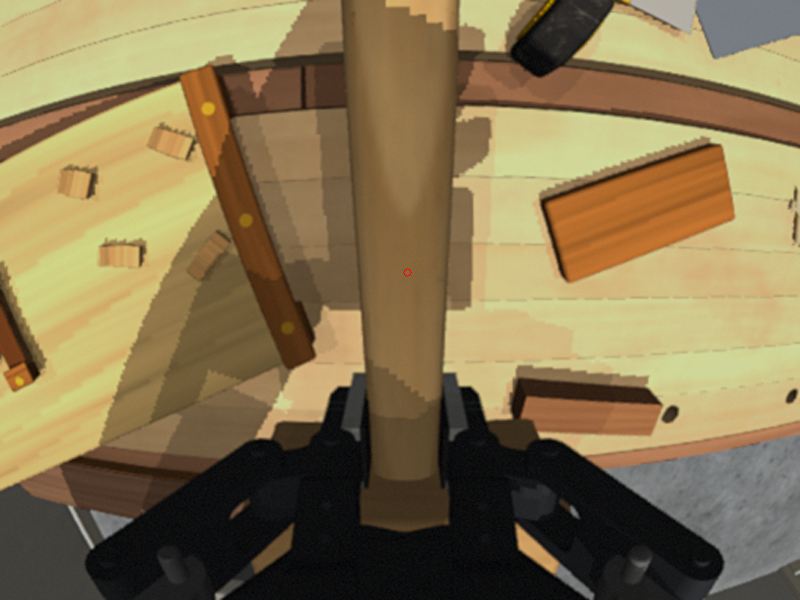

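The mallet is held straight. All four chips are visible at (172,142), (77,182), (120,253) and (208,255). I'll lower it gently.

>>> {"name": "arm_command", "arguments": {"steps": [{"translation": [0.009,0.004,0.05],"twist": [0,0,0],"fingers": -1},{"translation": [0.009,0.004,0.1],"twist": [0,0,0],"fingers": -1},{"translation": [0.009,0.004,0.14],"twist": [0,0,0],"fingers": -1},{"translation": [0.009,0.004,0.165],"twist": [0,0,0],"fingers": -1},{"translation": [0.009,0.004,0.175],"twist": [0,0,0],"fingers": -1}]}}

```text
time: 6.6
eef_pos: [0.5511, -0.1637, 0.0359]
tcp_rot: [1.0, -0.007, -0.005, -0.0]
contact_force: [0.1, -0.0, -4.3]
opening: 0.252
finger_force: 78.9
```

>>> {"name": "arm_command", "arguments": {"steps": [{"translation": [0,0,0.004],"twist": [0,0,0],"fingers": -1},{"translation": [0,0,0.008],"twist": [0,0,0],"fingers": -1},{"translation": [0,0,0.012],"twist": [0,0,0],"fingers": -1},{"translation": [0,0,0.015],"twist": [0,0,0],"fingers": -1},{"translation": [0,0,0.015],"twist": [0,0,0],"fingers": -1}]}}

```text
time: 7.22
eef_pos: [0.5517, -0.1647, 0.0263]
tcp_rot: [1.0, -0.007, -0.004, 0.001]
contact_force: [-0.1, -1.1, -4.1]
opening: 0.251
finger_force: 78.9
```

>>> {"name": "arm_command", "arguments": {"steps": [{"translation": [0,0,0.004],"twist": [0,0,0],"fingers": -1},{"translation": [0,0,0.008],"twist": [0,0,0],"fingers": -1},{"translation": [0,0,0.011],"twist": [0,0,0],"fingers": -1},{"translation": [0,0,0.014],"twist": [0,0,0],"fingers": -1},{"translation": [0,0,0.014],"twist": [0,0,0],"fingers": -1}]}}

```text
time: 7.85
eef_pos: [0.5516, -0.1646, 0.0155]
tcp_rot: [1.0, -0.007, -0.004, 0.001]
contact_force: [0.1, -0.3, -3.6]
opening: 0.247
finger_force: 78.9
```

>>> {"name": "arm_command", "arguments": {"steps": [{"translation": [0,0,0.002],"twist": [0,0,0],"fingers": -1},{"translation": [0,0,0.003],"twist": [0,0,0],"fingers": -1},{"translation": [0,0,0.003],"twist": [0,0,0],"fingers": -1}]}}

```text
time: 8.22
eef_pos: [0.5517, -0.1647, 0.0135]
tcp_rot: [1.0, -0.007, -0.004, 0.001]
contact_force: [0.5, 1.3, -4.7]
opening: 0.251
finger_force: 78.9
```

>>> {"name": "arm_command", "arguments": {"steps": [{"translation": [0,0,0.002],"twist": [0,0,0],"fingers": -1},{"translation": [0,0,0.004],"twist": [0,0,0],"fingers": -1},{"translation": [0,0,0.006],"twist": [0,0,0],"fingers": -1},{"translation": [0,0,0.006],"twist": [0,0,0],"fingers": -1}]}}

```text
time: 8.72
eef_pos: [0.5529, -0.1648, 0.0118]
tcp_rot: [1.0, -0.007, -0.004, 0.001]
contact_force: [-2.9, 3.9, 10.0]
opening: 0.251
finger_force: 80.5
```

>>> {"name": "arm_command", "arguments": {"steps": [{"translation": [0,0,0],"twist": [0,0,0],"fingers": 1},{"translation": [0,0,0],"twist": [0,0,0],"fingers": 1},{"translation": [0,0,0],"twist": [0,0,0],"fingers": 1},{"translation": [0,0,-0.08],"twist": [0,0,0],"fingers": 1},{"translation": [0,0,-0.16],"twist": [0,0,0],"fingers": 1}]}}

```text
time: 9.35
eef_pos: [0.5518, -0.1643, 0.1291]
tcp_rot: [1.0, -0.007, -0.005, 0.0]
contact_force: [1.3, -1.3, 0.6]
opening: 0.997
finger_force: 0.0
```

>>> {"name": "arm_command", "arguments": {"steps": [{"translation": [-0.05,0.05,-0.12],"twist": [0,0,0],"fingers": 1},{"translation": [-0.1,0.1,-0.12],"twist": [0,0,0],"fingers": 1},{"translation": [-0.14,0.18,-0.12],"twist": [0,0,0],"fingers": 1},{"translation": [-0.14,0.18,-0.12],"twist": [0,0,0],"fingers": 1}]}}

```text
time: 9.85
eef_pos: [0.4451, -0.3005, 0.2214]
tcp_rot: [1.0, -0.009, -0.003, 0.002]
contact_force: [0.6, 0.4, 0.1]
opening: 1.0
finger_force: 0.0
```

```bash
python3 - <<'E'
from h import *
px=lambda u,v:[125+v/4-.25,185+u/4-.25]
c=read_camera("top")
A=np.array([atz(c,px(*q),.03)[:2] for q in [(580,382),(722,398),(720,436),(578,418)]]); print(A.round(3).tolist(),A.mean(0))
d=(A[1]+A[2]-A[0]-A[3])/2; print(np.linalg.norm(d),np.degrees(np.arctan2(d[1],d[0])))
im=c["pixels"][125:245,185:385]; im=cv2.resize(im,(800,480),interpolation=cv2.INTER_CUBIC)
w,s=shot("x"); wi=cv2.resize(w["pixels"],(512,384))
im=np.vstack([im,np.zeros((10,800,3),np.uint8)])[:, :400]
big=np.zeros((600,800,3),np.uint8); big[:490,:400]=im; wi=cv2.resize(w["pixels"][:,100:],(400,373)); big[:373,400:]=wi
cv2.imwrite("pics/m3.png",big[...,::-1])
g=np.r_[A.mean(0),.03]; print(wproj(w,s,g), s["eef_pos"])
for q in A: print("corner exp px",((wproj(w,s,np.r_[q,.03])-[100,0])*[400/412,373/384]+[400,0]).round(0))
print([(np.round(r["point"]),r["conf"]) for r in recognise(w,"offcut")])
E
```

```text
[[0.456, -0.243], [0.441, -0.362], [0.409, -0.359], [0.426, -0.24]] [ 0.43282291 -0.30104526]
0.11930736769519755 -97.51709516483876
[256.74987632 176.65641944] [ 0.44447465 -0.30170878  0.22117171]
corner exp px [503. 154.]
corner exp px [603. 164.]
corner exp px [599. 189.]
corner exp px [503. 178.]
[(array([172., 264.]), 0.65)]
```

View pics/m3.png

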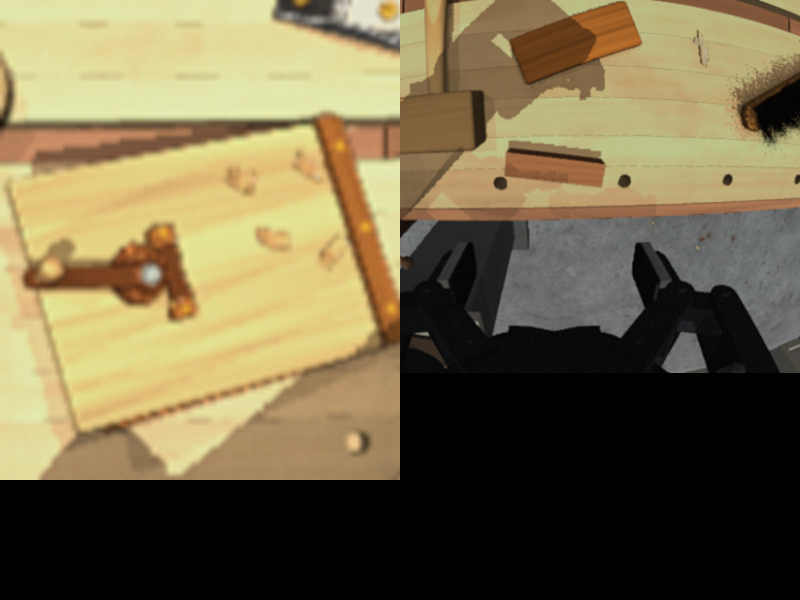

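The mallet lies flat on the bench, and the offcut marker agrees to about 3 mm. The chips are in the crop at (305,163), (240,178), (272,238) and (330,252), all below the jaw. Next is the offcut grasp.

```bash
python3 - <<'E'
from h import *
c=read_camera("top")
for q in [(305,163),(240,178),(272,238),(330,252)]: print(atE(c,[125+q[1]/4-.25,185+q[0]/4-.25],.005).round(3))
D=Rn.from_euler("z",82.5,degrees=True).as_matrix()@np.diag([1.,-1,-1])
p=np.array([.435,-.303,.1])
seq((p,D),(p-[0,0,.088],D),half=0)
E
```

```text
[ 0.019 -0.066  0.005]
[ 0.082 -0.065  0.005]
[ 0.069 -0.01   0.005]
[0.021 0.012 0.005]
t 10.05 q6 [-0.01  1.23  0.81]
  T[-0.007, 0.003, 0.08] W[-0.002, 0.003, -0.695] rows 3.9
  T[-0.008, -0.002, 0.08] W[-0.002, 0.003, -0.695] rows 3.9
  T[-0.0, -0.0, 0.117] W[0.0, -0.0, 0.0] rows 1.4
```

>>> {"name": "arm_command", "arguments": {"steps": [{"translation": [-0.007,0.003,0.08],"twist": [-0.002,0.003,-0.695],"fingers": 1},{"translation": [-0.007,0.003,0.08],"twist": [-0.002,0.003,-0.695],"fingers": 1},{"translation": [-0.007,0.003,0.08],"twist": [-0.002,0.003,-0.695],"fingers": 1},{"translation": [-0.007,0.003,0.08],"twist": [-0.002,0.003,-0.695],"fingers": 1},{"translation": [-0.007,0.003,0.08],"twist": [-0.002,0.003,-0.695],"fingers": 1}]}}

```text
time: 10.68
eef_pos: [0.4412, -0.2989, 0.1597]
tcp_rot: [0.937, 0.349, -0.003, -0.0]
contact_force: [-0.5, -0.2, 0.4]
opening: 1.002
finger_force: 0.0
```

>>> {"name": "arm_command", "arguments": {"steps": [{"translation": [-0.008,-0.002,0.08],"twist": [-0.002,0.003,-0.695],"fingers": 1},{"translation": [-0.008,-0.002,0.08],"twist": [-0.002,0.003,-0.695],"fingers": 1},{"translation": [-0.008,-0.002,0.08],"twist": [-0.002,0.003,-0.695],"fingers": 1},{"translation": [-0.008,-0.002,0.08],"twist": [-0.002,0.003,-0.695],"fingers": 1},{"translation": [-0.008,-0.002,0.08],"twist": [-0.002,0.003,-0.695],"fingers": 1}]}}

```text
time: 11.3
eef_pos: [0.4352, -0.3025, 0.1]
tcp_rot: [0.752, 0.659, -0.001, -0.0]
contact_force: [0.3, -0.5, 0.4]
opening: 0.999
finger_force: 0.0
```

```bash
python3 - <<'E'
from h import *
D=Rn.from_euler("z",82.5,degrees=True).as_matrix()@np.diag([1.,-1,-1])
p=np.array([.435,-.303,.013]); seq((p,D),half=0); print(get_state()["eef_pos"])
E
```

```text
t 11.3 q6 [-0.    0.99 -0.67]
  T[-0.001, -0.0, 0.116] W[-0.001, 0.001, -0.002] rows 1.4
[ 0.43522705 -0.3024679   0.09999197]
```

>>> {"name": "arm_command", "arguments": {"steps": [{"translation": [-0.001,0,0.06],"twist": [0,0,0],"fingers": 1},{"translation": [-0.001,0,0.116],"twist": [0,0,0],"fingers": 1},{"translation": [-0.001,0,0.116],"twist": [0,0,0],"fingers": 1}]}}

```text
time: 11.68
eef_pos: [0.4325, -0.3012, 0.0098]
tcp_rot: [0.752, 0.659, -0.001, -0.004]
contact_force: [0.3, -0.1, -0.2]
opening: 1.0
finger_force: 0.0
```

>>> {"name": "arm_command", "arguments": {"steps": [{"translation": [0,0,0],"twist": [0,0,0],"fingers": -1},{"translation": [0,0,0],"twist": [0,0,0],"fingers": -1},{"translation": [0,0,0],"twist": [0,0,0],"fingers": -1},{"translation": [0,0,0],"twist": [0,0,0],"fingers": -1}], "grip_force": 60}}

```text
time: 12.18
eef_pos: [0.4359, -0.3051, 0.0151]
tcp_rot: [0.751, 0.66, -0.001, 0.002]
contact_force: [0.2, -0.6, 5.1]
opening: 0.334
finger_force: 60.8
```

```bash
python3 - <<'E'
from h import *
E=pose_E(); s=get_state(); p=s["eef_pos"]; R=Rn.from_quat(s["tcp_rot"]).as_matrix(); print(p,s["opening"])
seq((p+[.03,0,.14],R),(toW([.067,-.127,.12]),E),(toW([.067,-.127,.025]),E),(toW([.067,-.127,.013]),E),half=0)
print(toW([.067,-.127,.12]),toW([.067,.11,.013]))
E
```

```text
[ 0.43593557 -0.30507299  0.01512488] 0.333859316595348
t 12.18 q6 [-0.    0.82 -0.67]
  T[0.005, 0.04, -0.187] W[0.0, 0.0, 0.0] rows 2.3
  T[0.22, 0.129, -0.011] W[0.043, 0.207, -0.192] rows 3.1
  T[0.188, 0.171, 0.027] W[0.043, 0.207, -0.192] rows 3.1
  T[-0.0, 0.0, 0.127] W[0.0, -0.0, -0.0] rows 1.5
  T[0.0, 0.0, 0.016] W[0.0, -0.0, -0.0] rows 0.2
[ 0.70060449 -0.00340547  0.17107236] [ 0.46032301 -0.02528409  0.07409742]
```

>>> {"name": "arm_command", "arguments": {"steps": [{"translation": [0.005,0.04,-0.07],"twist": [0,0,0],"fingers": -1},{"translation": [0.005,0.04,-0.14],"twist": [0,0,0],"fingers": -1},{"translation": [0.005,0.04,-0.187],"twist": [0,0,0],"fingers": -1},{"translation": [0.005,0.04,-0.187],"twist": [0,0,0],"fingers": -1}]}}

```text
time: 12.68
eef_pos: [0.4668, -0.3054, 0.1574]
tcp_rot: [0.751, 0.66, -0.0, 0.004]
contact_force: [-0.1, 0.6, -0.3]
opening: 0.334
finger_force: 60.2
```

>>> {"name": "arm_command", "arguments": {"steps": [{"translation": [0.22,0.129,-0.011],"twist": [0.043,0.207,-0.192],"fingers": -1},{"translation": [0.22,0.129,-0.011],"twist": [0.043,0.207,-0.192],"fingers": -1},{"translation": [0.22,0.129,-0.011],"twist": [0.043,0.207,-0.192],"fingers": -1},{"translation": [0.22,0.129,-0.011],"twist": [0.043,0.207,-0.192],"fingers": -1},{"translation": [0.22,0.129,-0.011],"twist": [0.043,0.207,-0.192],"fingers": -1}]}}

```text
time: 13.3
eef_pos: [0.5813, -0.1523, 0.1595]
tcp_rot: [0.677, 0.728, 0.065, -0.09]
contact_force: [0.6, 0.4, -0.4]
opening: 0.332
finger_force: 60.1
```

>>> {"name": "arm_command", "arguments": {"steps": [{"translation": [0.188,0.171,0.027],"twist": [0.043,0.207,-0.192],"fingers": -1},{"translation": [0.188,0.171,0.027],"twist": [0.043,0.207,-0.192],"fingers": -1},{"translation": [0.188,0.171,0.027],"twist": [0.043,0.207,-0.192],"fingers": -1},{"translation": [0.188,0.171,0.027],"twist": [0.043,0.207,-0.192],"fingers": -1},{"translation": [0.188,0.171,0.027],"twist": [0.043,0.207,-0.192],"fingers": -1}]}}

```text
time: 13.92
eef_pos: [0.699, -0.0028, 0.1682]
tcp_rot: [0.588, 0.779, 0.13, -0.175]
contact_force: [0.1, 0.7, -0.5]
opening: 0.333
finger_force: 60.1
```

```bash
python3 - <<'E'
from h import *
E=pose_E(); s=get_state(); print(toE(s["eef_pos"]),s["opening"],s["contact_force"])
seq((toW([.067,-.118,.03]),E),(toW([.067,-.118,.017]),E),half=0)
E
```

```text
[ 0.06668777 -0.125586    0.11695026] 0.3326036594195055 [ 0.09841565  0.69962886 -0.4600304 ]
t 13.93 q6 [ 0.37  1.44 -0.66]
  T[0.0, -0.01, 0.116] W[-0.003, -0.003, -0.002] rows 1.4
  T[0.0, -0.0, 0.017] W[0.0, 0.0, -0.0] rows 0.2
```

>>> {"name": "arm_command", "arguments": {"steps": [{"translation": [0,-0.01,0.06],"twist": [0,0,0],"fingers": -1},{"translation": [0,-0.01,0.11],"twist": [0,0,0],"fingers": -1},{"translation": [0,-0.01,0.125],"twist": [0,0,0],"fingers": -1},{"translation": [0,-0.01,0.132],"twist": [0,0,0],"fingers": -1},{"translation": [0,-0.01,0.134],"twist": [0,0,0],"fingers": -1}]}}

```text
time: 14.55
eef_pos: [0.6817, 0.0363, 0.0798]
tcp_rot: [0.588, 0.779, 0.131, -0.173]
contact_force: [-0.5, -0.3, 0.5]
opening: 0.334
finger_force: 60.2
```

>>> {"name": "arm_command", "arguments": {"steps": [{"translation": [0,0,0.001],"twist": [0,0,0],"fingers": -1},{"translation": [0,0,0.002],"twist": [0,0,0],"fingers": -1}]}}

```text
time: 14.8
eef_pos: [0.6812, 0.0377, 0.078]
tcp_rot: [0.587, 0.78, 0.131, -0.174]
contact_force: [0.8, -0.1, -0.3]
opening: 0.333
finger_force: 60.2
```

```bash
python3 - <<'E'
from h import *
E=pose_E(); s=get_state(); print(toE(s["eef_pos"]),s["opening"],s["contact_force"],RE.T@s["contact_force"])
E
```

```text
[ 0.06834103 -0.1197036   0.01670536] 0.3328958189280307 [ 0.82815077 -0.13361295 -0.33055939] [-0.46304619 -0.75920975 -0.14880995]
```

>>> {"name": "arm_command", "arguments": {"steps": [{"translation": [0,0,0.002],"twist": [0,0,0],"fingers": -1},{"translation": [0,0,0.003],"twist": [0,0,0],"fingers": -1},{"translation": [0,0,0.003],"twist": [0,0,0],"fingers": -1}]}}

```text
time: 15.18
eef_pos: [0.6801, 0.0391, 0.0748]
tcp_rot: [0.587, 0.779, 0.13, -0.175]
contact_force: [0.3, -0.5, -0.6]
opening: 0.334
finger_force: 60.2
```

>>> {"name": "arm_command", "arguments": {"steps": [{"translation": [0,0,0.001],"twist": [0,0,0],"fingers": -1},{"translation": [0,0,0.002],"twist": [0,0,0],"fingers": -1},{"translation": [0,0,0.002],"twist": [0,0,0],"fingers": -1}]}}

```text
time: 15.55
eef_pos: [0.68, 0.0397, 0.0735]
tcp_rot: [0.587, 0.779, 0.131, -0.174]
contact_force: [-1.0, 0.8, -0.1]
opening: 0.336
finger_force: 60.2
```

>>> {"name": "arm_command", "arguments": {"steps": [{"translation": [0,0,-0.007],"twist": [0,0,0],"fingers": -1},{"translation": [0,0,-0.007],"twist": [0,0,0],"fingers": -1},{"translation": [0,-0.02,-0.007],"twist": [0,0,0],"fingers": -1},{"translation": [0,-0.024,-0.007],"twist": [0,0,0],"fingers": -1},{"translation": [0,-0.026,-0.005],"twist": [0,0,0],"fingers": -1}]}}

```text
time: 16.18
eef_pos: [0.6625, 0.0325, 0.0778]
tcp_rot: [0.588, 0.779, 0.131, -0.174]
contact_force: [1.3, -0.7, 3.3]
opening: 0.331
finger_force: 60.8
```

```bash
python3 - <<'E'
from h import *
E=pose_E(); s=get_state(); print(toE(s["eef_pos"]),s["opening"],s["contact_force"],RE.T@s["contact_force"])
P=[toW(x) for x in ([0,-.1,.016],[.067,-.1,0],[.127,-.1,0])]
shot("w4",P)
E
```

```text
[ 0.06842879 -0.10028078  0.01642865] 0.3312357497459145 [ 1.3151991  -0.68752463  3.25415682] [ 0.44765745 -1.07465371  3.38181869]
```

View pics/w4.png

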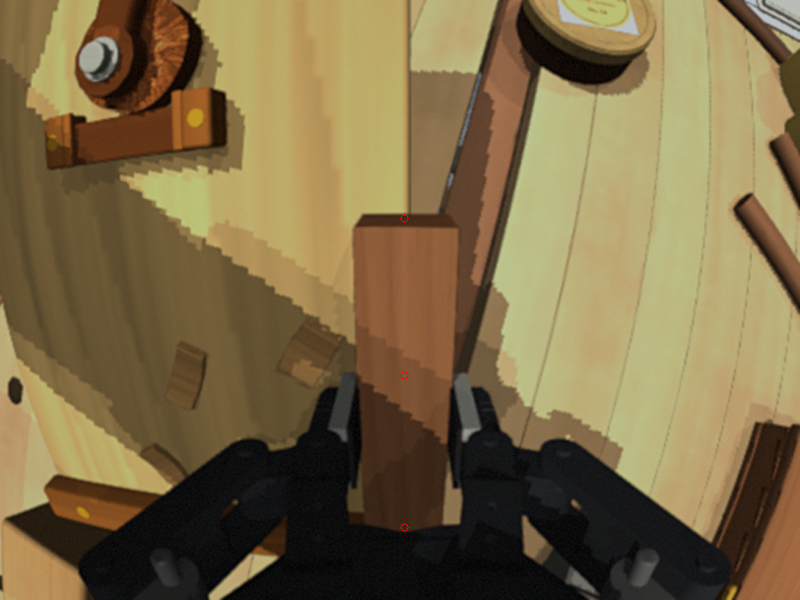

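The offcut lies flush on the bed, with chips at (310,352), (187,375) and (165,462) ahead of its face. I'll sweep toward the robot.

>>> {"name": "arm_command", "arguments": {"steps": [{"translation": [0,-0.02,0.0],"twist": [0,0,0],"fingers": -1},{"translation": [0,-0.045,0.0],"twist": [0,0,0],"fingers": -1},{"translation": [0,-0.07,0.0],"twist": [0,0,0],"fingers": -1},{"translation": [0,-0.095,0.0],"twist": [0,0,0],"fingers": -1},{"translation": [0,-0.12,0.0],"twist": [0,0,0],"fingers": -1}]}}

```text
time: 16.85
eef_pos: [0.576, 0.0076, 0.0778]
tcp_rot: [0.587, 0.78, 0.131, -0.173]
contact_force: [2.0, -0.2, 1.9]
opening: 0.329
finger_force: 60.3
```

```bash
python3 - <<'E'
from h import *
E=pose_E(); s=get_state(); print(toE(s["eef_pos"]),s["opening"],RE.T@s["contact_force"],s["qpos"])
c=read_camera("top")
im=cv2.resize(c["pixels"][140:250,190:310],(720,660))[:600]
cv2.imwrite("pics/t5.png",im[...,::-1])
print([(np.round(r["point"]),round(r["conf"],2),atE(c,r["point"],.005).round(3)) for r in recognise(c,"chip_1")])
seq((toW([.067,.105,toE(s["eef_pos"])[2]]),E),half=0)
E
```

```text
[ 0.06829916 -0.01023991  0.01648715] 0.32866875818550595 [ 0.10422414 -1.81656741  2.00646464] [-0.31995849  0.35104898  1.847025    0.3820903   1.22530477 -0.78160552]
[]
t 16.95 q6 [ 0.38  1.23 -0.78]
  T[-0.002, -0.152, 0.0] W[-0.001, -0.002, -0.001] rows 1.8
```

>>> {"name": "arm_command", "arguments": {"steps": [{"translation": [0,-0.028,0.0],"twist": [0,0,0],"fingers": -1},{"translation": [0,-0.056,0.0],"twist": [0,0,0],"fingers": -1},{"translation": [0,-0.084,0.0],"twist": [0,0,0],"fingers": -1},{"translation": [0,-0.105,0.0],"twist": [0,0,0],"fingers": -1},{"translation": [0,-0.12,0.0],"twist": [0,0,0],"fingers": -1}]}}

```text
time: 17.58
eef_pos: [0.4892, -0.0174, 0.0777]
tcp_rot: [0.587, 0.78, 0.131, -0.174]
contact_force: [2.6, -0.3, 0.4]
opening: 0.331
finger_force: 60.5
```

>>> {"name": "arm_command", "arguments": {"steps": [{"translation": [0,-0.01,0.0],"twist": [0,0,0],"fingers": -1},{"translation": [0,-0.02,0.0],"twist": [0,0,0],"fingers": -1},{"translation": [0,-0.028,0.0],"twist": [0,0,0],"fingers": -1},{"translation": [0,-0.028,0.0],"twist": [0,0,0],"fingers": -1}]}}

```text
time: 18.08
eef_pos: [0.4686, -0.0233, 0.0777]
tcp_rot: [0.587, 0.78, 0.13, -0.174]
contact_force: [0.9, -1.5, 4.9]
opening: 0.332
finger_force: 60.8
```

```bash
python3 - <<'E'
from h import *
E=pose_E(); s=get_state(); print(toE(s["eef_pos"]),s["opening"],RE.T@s["contact_force"],s["qpos"])
seq((toW([.067,.105,.12]),E),half=0)
E
```

```text
[0.0682385  0.10152674 0.01640138] 0.33156112055328946 [ 0.53275499 -0.4266344   5.1901782 ] [-0.44349629  0.15830553  2.08866356  0.34533314  1.21671897 -0.89643084]
t 18.07 q6 [ 0.35  1.22 -0.9 ]
  T[-0.001, -0.005, -0.138] W[-0.001, -0.002, -0.0] rows 1.7
```

>>> {"name": "arm_command", "arguments": {"steps": [{"translation": [0,-0.012,0.0],"twist": [0,0,0],"fingers": -1},{"translation": [0,-0.012,-0.04],"twist": [0,0,0],"fingers": -1},{"translation": [0,-0.012,-0.09],"twist": [0,0,0],"fingers": -1},{"translation": [0.0,0.05,-0.138],"twist": [0,0,0],"fingers": -1},{"translation": [0,0.05,-0.138],"twist": [0,0,0],"fingers": -1}]}}

```text
time: 18.7
eef_pos: [0.5188, -0.0553, 0.1728]
tcp_rot: [0.587, 0.78, 0.131, -0.173]
contact_force: [-0.3, -0.1, -0.7]
opening: 0.331
finger_force: 60.2
```

```bash
python3 - <<'E'
from h import *
w,s=shot("y"); c=read_camera("top"); print(s["eef_pos"],toE(s["eef_pos"]))
big=np.zeros((600,800,3),np.uint8); big[:,:400]=cv2.resize(c["pixels"][140:260,195:285],(400,533))[:600].copy() if 0 else np.vstack([cv2.resize(c["pixels"][140:260,195:285],(400,533)),np.zeros((67,400,3),np.uint8)])
big[:300,400:]=cv2.resize(w["pixels"],(400,300)); cv2.imwrite("pics/m5.png",big[...,::-1])
for n,k in(("w",w),("t",c)): print(n,[(np.round(r["point"]),round(r["conf"],2)) for r in recognise(k,"chip_1")])
E
```

```text
[ 0.51882571 -0.05533962  0.17282491] [0.0679212  0.06205195 0.12150416]
w [(array([190., 205.]), 0.86), (array([223., 195.]), 0.81), (array([239., 214.]), 0.62), (array([234., 196.]), 0.46)]
t []
```

View pics/m5.png

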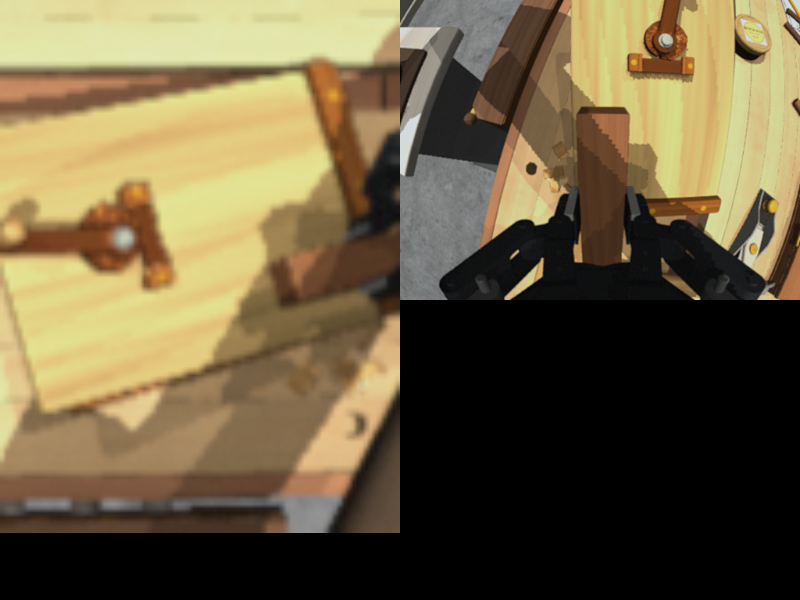

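The bed looks clear, and all four chips lie on the bench on the robot's side (wrist view around (555,150)–(565,185)). Next I'll put the offcut back.

```bash
python3 - <<'E'
from h import *
w=read_camera("wrist"); s=get_state()
for r in recognise(w,"chip_1"): X=wW(w,s,r["point"],.006); print(r["conf"],X.round(3),toE(X).round(3))
D=Rn.from_euler("z",82.5,degrees=True).as_matrix()@np.diag([1.,-1,-1])
p=np.array([.437,-.305,.1]); seq((p+[0,0,.04],D),(p-[0,0,.082],D),half=0)
E
```

```text
0.71 [ 0.449 -0.022  0.006] [ 0.044  0.12  -0.052]
0.68 [ 0.452 -0.075  0.006] [-0.003  0.132 -0.03 ]
0.62 [ 0.447 -0.06   0.006] [ 0.011  0.132 -0.036]
t 19.0 q6 [ 0.32  1.41 -0.84]
  T[-0.282, -0.192, -0.089] W[-0.091, -0.415, 0.385] rows 4.2
  T[0.0, -0.0, 0.163] W[0.0, 0.0, -0.0] rows 2.0
```

>>> {"name": "arm_command", "arguments": {"steps": [{"translation": [-0.282,-0.192,-0.089],"twist": [-0.091,-0.415,0.385],"fingers": -1},{"translation": [-0.282,-0.192,-0.089],"twist": [-0.091,-0.415,0.385],"fingers": -1},{"translation": [-0.282,-0.192,-0.089],"twist": [-0.091,-0.415,0.385],"fingers": -1},{"translation": [-0.282,-0.192,-0.089],"twist": [-0.091,-0.415,0.385],"fingers": -1},{"translation": [-0.282,-0.192,-0.089],"twist": [-0.091,-0.415,0.385],"fingers": -1}]}}

```text
time: 19.62
eef_pos: [0.437, -0.3072, 0.1405]
tcp_rot: [0.753, 0.658, 0.001, 0.001]
contact_force: [0.8, 0.9, -0.7]
opening: 0.333
finger_force: 60.2
```

>>> {"name": "arm_command", "arguments": {"steps": [{"translation": [0,0,0.0],"twist": [0,0,0],"fingers": -1},{"translation": [0,0,0.07],"twist": [0,0,0],"fingers": -1},{"translation": [0,0,0.13],"twist": [0,0,0],"fingers": -1},{"translation": [0,0,0.155],"twist": [0,0,0],"fingers": -1},{"translation": [0,0,0.163],"twist": [0,0,0],"fingers": -1}]}}

```text
time: 20.25
eef_pos: [0.4396, -0.3047, 0.0186]
tcp_rot: [0.752, 0.66, 0.001, 0.001]
contact_force: [0.1, 0.1, -0.9]
opening: 0.333
finger_force: 60.2
```

```bash
python3 - <<'E'
from h import *
D=Rn.from_euler("z",82.5,degrees=True).as_matrix()@np.diag([1.,-1,-1]); s=get_state();print(s["eef_pos"],s["contact_force"])
p=s["eef_pos"].copy(); p[2]=.0155; seq((p,D),half=0)
E
```

```text
[ 0.43964421 -0.3047459   0.01862981] [ 0.06233771  0.12995701 -0.9005279 ]
t 20.25 q6 [ 0.    0.83 -0.67]
  T[-0.0, -0.0, 0.004] W[0.003, -0.0, 0.001] rows 0.1
```

>>> {"name": "arm_command", "arguments": {"steps": [{"translation": [0,0,0.003],"twist": [0,0,0],"fingers": -1},{"translation": [0,0,0.005],"twist": [0,0,0],"fingers": -1},{"translation": [0,0,0.005],"twist": [0,0,0],"fingers": 1},{"translation": [0,0,0.005],"twist": [0,0,0],"fingers": 1},{"translation": [0,0,0.005],"twist": [0,0,0],"fingers": 1}]}}

```text
time: 20.88
eef_pos: [0.4397, -0.3062, 0.016]
tcp_rot: [0.752, 0.659, 0.001, 0.002]
contact_force: [0.3, -0.6, -0.3]
opening: 0.951
finger_force: 0.0
```

>>> {"name": "arm_command", "arguments": {"steps": [{"translation": [0,0,0],"twist": [0,0,0],"fingers": 1},{"translation": [0,0,-0.05],"twist": [0,0,0],"fingers": 1},{"translation": [0,0,-0.13],"twist": [0,0,0],"fingers": 1},{"translation": [0,0,-0.17],"twist": [0,0,0],"fingers": 1},{"translation": [0,0,-0.17],"twist": [0,0,0],"fingers": 1}]}}

```text
time: 21.5
eef_pos: [0.4406, -0.3072, 0.1464]
tcp_rot: [0.752, 0.659, 0.001, 0.005]
contact_force: [-0.8, 0.0, -0.5]
opening: 0.996
finger_force: 0.0
```

```bash
python3 - <<'E'
from h import *
c=read_camera("wrist"); s=dict(tcp_rot=[0,0,0,1],eef_pos=np.zeros(3))
print(np.array(c["T_tool_cam"]).round(3))
for n,u,v in [("open",268,392),("openR",538,392),("w4L",357,375),("w4R",454,375),("w2L",367,375),("w2R",444,375)]:
    o,d=wray(c,s,[v*.64,u*.64])
    for x in (.011,-.011): print(n,x,(o+d*(x-o[0])/d[0]).round(4))
D=Rn.from_euler("z",110.3,degrees=True).as_matrix()@np.diag([1.,-1,-1]);print(get_state()["eef_pos"])
p=np.array([.588,-.329,.1]); seq((p,D),(p-[0,0,.095],D),half=0)
E
```

```text
[[ 0.    -0.947 -0.322  0.082]
 [ 1.     0.     0.    -0.   ]
 [-0.    -0.322  0.947 -0.142]
 [ 0.     0.     0.     1.   ]]
open 0.011 [ 0.011  -0.0425 -0.0199]
open -0.011 [-0.011  -0.0556  0.0179]
openR 0.011 [ 0.011   0.0417 -0.0198]
openR -0.011 [-0.011   0.0546  0.018 ]
w4L 0.011 [ 0.011  -0.0155 -0.0072]
w4L -0.011 [-0.011  -0.0203  0.0345]
w4R 0.011 [ 0.011   0.0163 -0.0072]
w4R -0.011 [-0.011   0.0215  0.0345]
w2L 0.011 [ 0.011  -0.0122 -0.0071]
w2L -0.011 [-0.011  -0.016   0.0346]
w2R 0.011 [ 0.011   0.013  -0.0071]
w2R -0.011 [-0.011   0.0171  0.0346]
[ 0.4394173  -0.30608351  0.14390122]
t 21.55 q6 [ 0.    1.07 -0.67]
  T[-0.004, 0.2, 0.06] W[0.005, 0.004, -0.464] rows 2.6
  T[0.0, 0.0, 0.127] W[-0.0, 0.0, 0.0] rows 1.5
```

>>> {"name": "arm_command", "arguments": {"steps": [{"translation": [-0.004,0.2,0.06],"twist": [0.005,0.004,-0.464],"fingers": 1},{"translation": [-0.004,0.2,0.06],"twist": [0.005,0.004,-0.464],"fingers": 1},{"translation": [-0.004,0.2,0.06],"twist": [0.005,0.004,-0.464],"fingers": 1},{"translation": [-0.004,0.2,0.06],"twist": [0.005,0.004,-0.464],"fingers": 1},{"translation": [-0.004,0.2,0.06],"twist": [0.005,0.004,-0.464],"fingers": 1}]}}

```text
time: 22.18
eef_pos: [0.586, -0.3276, 0.0967]
tcp_rot: [0.572, 0.82, 0.0, -0.003]
contact_force: [-0.5, 0.6, 0.2]
opening: 0.997
finger_force: 0.0
```

```bash
python3 - <<'E'
from h import *
a=np.radians(110.3); D=Rn.from_euler("z",a).as_matrix()@np.diag([1.,-1,-1])
p=np.array([.588,-.329,.018]); 
cs=[p+np.r_[np.cos(a)*i*.075-np.sin(a)*j*.03,np.sin(a)*i*.075+np.cos(a)*j*.03,0] for i in(1,-1) for j in(1,-1)]
shot("w6",cs+[p]); p[2]=-.001; seq((p,D),half=0)
E
```

```text
t 22.23 q6 [ 0.    1.06 -1.01]
  T[-0.003, 0.002, 0.131] W[-0.002, -0.004, -0.001] rows 1.6
```

View pics/w6.png

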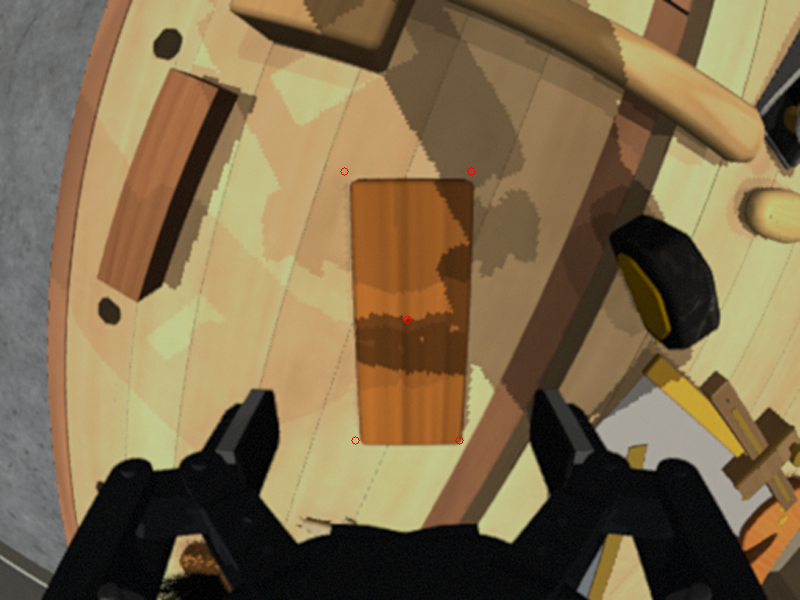

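The panel sits within about 3 mm of the marker, centred near (411,312) with its angle right. I'll grasp it.

>>> {"name": "arm_command", "arguments": {"steps": [{"translation": [-0.007,0.005,0.07],"twist": [0,0,0],"fingers": 1},{"translation": [-0.007,0.005,0.12],"twist": [0,0,0],"fingers": 1},{"translation": [-0.007,0.005,0.131],"twist": [0,0,0],"fingers": 1},{"translation": [-0.007,0.005,0.131],"twist": [0,0,0],"fingers": 1}]}}

```text
time: 22.72
eef_pos: [0.5924, -0.3321, 0.0011]
tcp_rot: [0.572, 0.82, 0.0, -0.001]
contact_force: [-0.5, 0.5, 0.4]
opening: 1.003
finger_force: 0.0
```

>>> {"name": "arm_command", "arguments": {"steps": [{"translation": [-0.007,0.0,0],"twist": [0,0,0],"fingers": -1},{"translation": [0,0,0],"twist": [0,0,0],"fingers": -1},{"translation": [0,0,0],"twist": [0,0,0],"fingers": -1},{"translation": [0,0,0],"twist": [0,0,0],"fingers": -1}], "grip_force": 50}}

```text
time: 23.22
eef_pos: [0.5947, -0.3338, 0.004]
tcp_rot: [0.571, 0.821, -0.0, 0.002]
contact_force: [-0.4, -1.6, 6.5]
opening: 0.685
finger_force: 57.5
```

```bash
python3 - <<'E'
from h import *
E=pose_E(); s=get_state(); p=s["eef_pos"].copy(); R=Rn.from_quat(s["tcp_rot"]).as_matrix(); print(p,s["opening"],s["contact_force"])
q=p+[0,0,.17]
seq((q,R),(toW([.0775,0,.13]),E),(toW([.0775,0,.03]),E),half=0)
E
```

```text
[ 0.59470716 -0.33377374  0.00401158] 0.6850899629337228 [-0.39837437 -1.61996307  6.5448805 ]
t 23.23 q6 [-0.    0.91 -1.01]
  T[-0.001, 0.0, -0.227] W[0.0, 0.0, 0.0] rows 2.7
  T[0.192, 0.059, -0.008] W[-0.007, 0.21, 0.036] rows 2.4
  T[0.191, 0.051, 0.035] W[-0.007, 0.21, 0.036] rows 2.4
  T[0.0, -0.0, 0.133] W[0.0, -0.0, -0.0] rows 1.6
```

>>> {"name": "arm_command", "arguments": {"steps": [{"translation": [0,0,-0.05],"twist": [0,0,0],"fingers": -1},{"translation": [0,0,-0.12],"twist": [0,0,0],"fingers": -1},{"translation": [0,0,-0.19],"twist": [0,0,0],"fingers": -1},{"translation": [0,0,-0.227],"twist": [0,0,0],"fingers": -1},{"translation": [0,0,-0.227],"twist": [0,0,0],"fingers": -1}]}}

```text
time: 23.85
eef_pos: [0.5943, -0.3328, 0.1743]
tcp_rot: [0.571, 0.821, 0.0, 0.002]
contact_force: [0.2, -0.3, -2.8]
opening: 0.685
finger_force: 56.7
```

```bash
python3 - <<'E'
from h import *
E=pose_E(); s=get_state(); print(s["opening"],s["contact_force"])
w=read_camera("wrist"); f=w["pixels"].astype(int); I=dict(tcp_rot=[0,0,0,1],eef_pos=np.zeros(3))
for cc in (235,255,275):
    col=cv2.GaussianBlur(w["pixels"],(3,3),0)[:,cc].astype(int); g=np.abs(np.diff(col,axis=0)).sum(1); k=np.argsort(-g[60:230])[:5]+60
    print(cc,[(int(r),int(g[r]),(lambda o,d:(o+d*(-.014-o[2])/d[2]).round(4)[:2].tolist())(*wray(w,I,[r+.5,cc]))) for r in k])
seq((toW([.0775,0,.13]),E),(toW([.0775,0,.03]),E),half=0)
cv2.imwrite("pics/w7.png",w["pixels"][...,::-1])
E
```

```text
0.6853410439572346 [ 0.18436799 -0.27321591 -2.82905677]
235 [(99, 138, [0.0809, -0.0104]), (98, 126, [0.0814, -0.0104]), (154, 65, [0.0568, -0.0107]), (100, 62, [0.0805, -0.0104]), (153, 48, [0.0573, -0.0107])]
255 [(98, 148, [0.0813, -0.0019]), (99, 144, [0.0809, -0.0019]), (97, 50, [0.0817, -0.0019]), (100, 45, [0.0804, -0.0019]), (94, 16, [0.083, -0.0019])]
275 [(99, 149, [0.0809, 0.0066]), (98, 144, [0.0813, 0.0066]), (100, 56, [0.0805, 0.0066]), (97, 53, [0.0818, 0.0066]), (85, 43, [0.087, 0.0066])]
t 23.9 q6 [ 0.    1.18 -1.01]
  T[0.19, 0.059, -0.009] W[-0.008, 0.208, 0.035] rows 2.4
  T[0.19, 0.052, 0.033] W[-0.008, 0.208, 0.035] rows 2.4
  T[-0.0, -0.0, 0.133] W[0.0, -0.0, -0.0] rows 1.6
```

>>> {"name": "arm_command", "arguments": {"steps": [{"translation": [0.19,0.059,-0.009],"twist": [-0.008,0.208,0.035],"fingers": -1},{"translation": [0.19,0.059,-0.009],"twist": [-0.008,0.208,0.035],"fingers": -1},{"translation": [0.19,0.059,-0.009],"twist": [-0.008,0.208,0.035],"fingers": -1},{"translation": [0.19,0.059,-0.009],"twist": [-0.008,0.208,0.035],"fingers": -1}]}}

```text
time: 24.4
eef_pos: [0.5841, -0.1812, 0.1755]
tcp_rot: [0.582, 0.806, 0.065, -0.09]
contact_force: [-0.9, -0.3, -2.6]
opening: 0.684
finger_force: 56.6
```

>>> {"name": "arm_command", "arguments": {"steps": [{"translation": [0.19,0.052,0.033],"twist": [-0.008,0.208,0.035],"fingers": -1},{"translation": [0.19,0.052,0.033],"twist": [-0.008,0.208,0.035],"fingers": -1},{"translation": [0.19,0.052,0.033],"twist": [-0.008,0.208,0.035],"fingers": -1},{"translation": [0.19,0.052,0.033],"twist": [-0.008,0.208,0.035],"fingers": -1},{"translation": [0.19,0.052,0.033],"twist": [-0.008,0.208,0.035],"fingers": -1}]}}

```text
time: 25.02
eef_pos: [0.5773, -0.0351, 0.1847]
tcp_rot: [0.588, 0.78, 0.13, -0.173]
contact_force: [-0.3, 0.4, -1.5]
opening: 0.685
finger_force: 56.6
```

```bash
python3 - <<'E'
from h import *
E=pose_E(); s=get_state(); print(toE(s["eef_pos"]),s["opening"],s["contact_force"])
z=.02
cs=[toW(x) for x in([.159,-.025,.013],[.159,.025,.013],[.158,-.037,.016],[.158,.037,.016],[0,-.1,.016],[0,.1,.016],[.192,0,.03])]
shot("w8",cs)
seq((toW([.072,0,.012]),E),half=0)
E
```

```text
[0.07593591 0.00024299 0.13085861] 0.6847049546328123 [-0.26420618  0.4029167  -1.50356887]
t 25.07 q6 [ 0.34  1.42 -0.76]
  T[-0.005, 0.0, 0.159] W[-0.0, -0.001, -0.001] rows 1.9
```

View pics/w8.png

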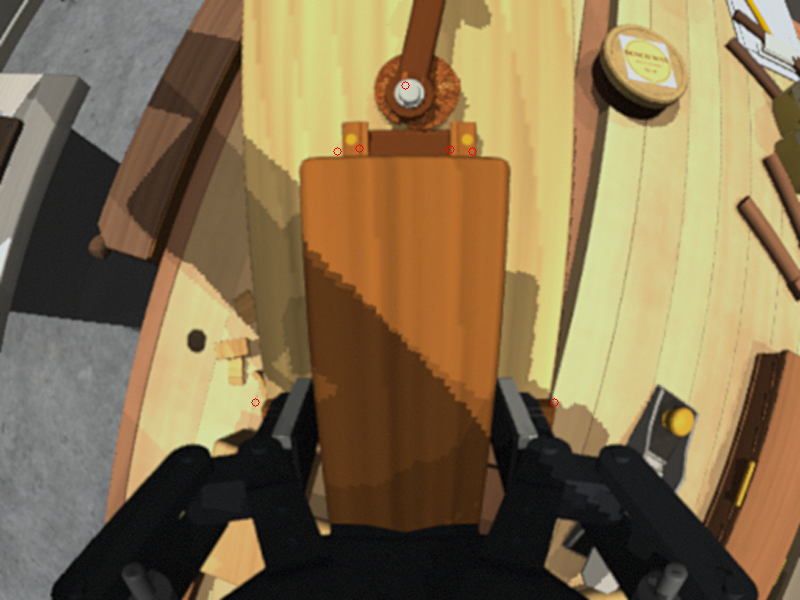

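The panel lines up with the guides, centred at column 405 against 409 for the guides. The chips sit on the bench left of the bed edge, around (236,355). I'll lower it.

>>> {"name": "arm_command", "arguments": {"steps": [{"translation": [-0.005,0.003,0.05],"twist": [0,0,0],"fingers": -1},{"translation": [-0.005,0.003,0.11],"twist": [0,0,0],"fingers": -1},{"translation": [-0.005,0.003,0.145],"twist": [0,0,0],"fingers": -1},{"translation": [-0.005,0.003,0.158],"twist": [0,0,0],"fingers": -1},{"translation": [-0.005,0.003,0.161],"twist": [0,0,0],"fingers": -1}]}}

```text
time: 25.7
eef_pos: [0.5664, 0.012, 0.074]
tcp_rot: [0.588, 0.78, 0.131, -0.173]
contact_force: [1.0, 0.7, -1.6]
opening: 0.687
finger_force: 56.6
```

>>> {"name": "arm_command", "arguments": {"steps": [{"translation": [0,0,0.001],"twist": [0,0,0],"fingers": -1},{"translation": [0,0,0.003],"twist": [0,0,0],"fingers": -1},{"translation": [0,0,0.004],"twist": [0,0,0],"fingers": -1}]}}

```text
time: 26.08
eef_pos: [0.566, 0.0137, 0.0718]
tcp_rot: [0.587, 0.78, 0.131, -0.173]
contact_force: [-0.8, 0.5, -1.6]
opening: 0.685
finger_force: 56.6
```

```bash
python3 - <<'E'
from h import *
E=pose_E(); s=get_state(); print(toE(s["eef_pos"]),s["opening"],RE.T@s["contact_force"])
E
```

```text
[ 0.07359912 -0.0023629   0.00741567] 0.6849760308233221 [-0.02832225  0.60833978 -1.7660224 ]
```

>>> {"name": "arm_command", "arguments": {"steps": [{"translation": [-0.001,0,0.002],"twist": [0,0,0],"fingers": -1},{"translation": [-0.001,0,0.004],"twist": [0,0,0],"fingers": -1},{"translation": [-0.001,0,0.005],"twist": [0,0,0],"fingers": -1},{"translation": [-0.001,0,0.005],"twist": [0,0,0],"fingers": -1}]}}

```text
time: 26.58
eef_pos: [0.5658, 0.014, 0.0695]
tcp_rot: [0.587, 0.78, 0.13, -0.174]
contact_force: [-4.0, -4.0, 8.2]
opening: 0.69
finger_force: 57.6
```

```bash
python3 - <<'E'
from h import *
E=pose_E(); s=get_state(); print(toE(s["eef_pos"]),s["opening"],RE.T@s["contact_force"])
E
```

```text
[ 0.0729104  -0.00221637  0.00520025] 0.6896013658748331 [1.00428323 4.95667317 8.62400006]
```

>>> {"name": "arm_command", "arguments": {"steps": [{"translation": [0,0,-0.001],"twist": [0,0,0],"fingers": 1},{"translation": [0,0,-0.001],"twist": [0,0,0],"fingers": 1},{"translation": [0,0,-0.001],"twist": [0,0,0],"fingers": 1},{"translation": [0,0,-0.05],"twist": [0,0,0],"fingers": 1},{"translation": [0,0,-0.12],"twist": [0,0,0],"fingers": 1}]}}

```text
time: 27.2
eef_pos: [0.5744, -0.021, 0.1478]
tcp_rot: [0.587, 0.779, 0.13, -0.176]
contact_force: [0.6, -0.0, 0.3]
opening: 0.999
finger_force: 0.0
```

>>> {"name": "arm_command", "arguments": {"steps": [{"translation": [0,0,-0.08],"twist": [0,0,0],"fingers": 1},{"translation": [0,0,-0.08],"twist": [0,0,0],"fingers": 1},{"translation": [0,0,-0.08],"twist": [0,0,0],"fingers": 1}]}}

```text
time: 27.58
eef_pos: [0.5825, -0.046, 0.2026]
tcp_rot: [0.587, 0.78, 0.13, -0.174]
contact_force: [-0.1, 0.7, -0.4]
opening: 1.002
finger_force: 0.0
```

```bash
python3 - <<'E'
from h import *
s=get_state(); print(toE(s["eef_pos"]))
# expected panel corners at foot against the ledge+2mm, jaw, pivot, knob
a=.19
cs=[toW(x) for x in([.152,-.03,.018],[.152,.03,.018],[.002,-.03,.018],[.002,.03,.018],[.192+.086*np.cos(a),-.086*np.sin(a),.063],[0,-.1,.016],[0,.1,.016])]
w,s=shot("w9",cs); print([(np.round(r["point"]),r["conf"]) for r in recognise(w,"cam_knob")])
E
```

```text
[ 0.0726867  -0.00176017  0.1521361 ]
[(array([ 48., 266.]), 0.62)]
```

View pics/w9.png

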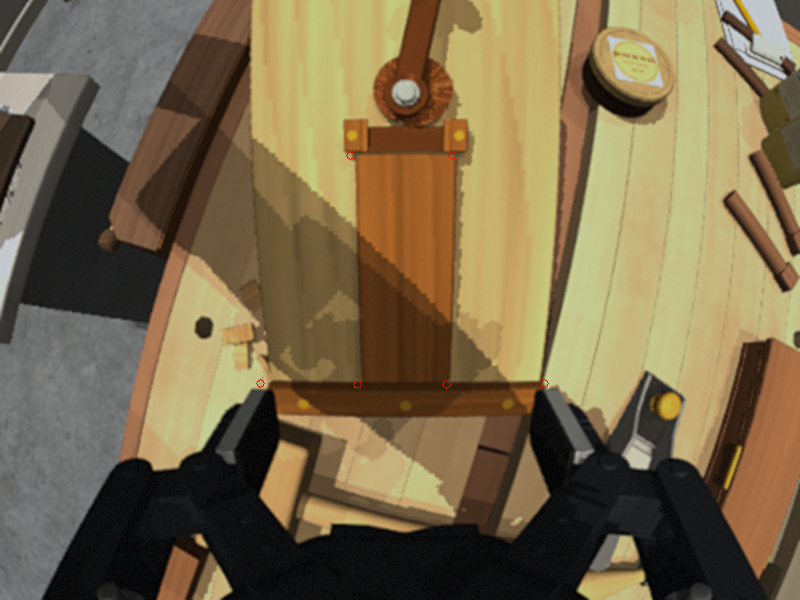

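The panel lies straight between the ledge and the jaw, with its edges at columns 357–455 and its foot at row 383 on the ledge. I'll move to the lever knob.

```bash
python3 - <<'E'
from h import *
E=pose_E(); a=.19; R=spin(E,a); k=[.192+.086*np.cos(a),-.086*np.sin(a)-.002]
print(toW(k+[.029]))
seq((toW(k+[.12]),R),(toW(k+[.03]),R),half=0)
E
```

```text
[0.53311861 0.18604525 0.17711674]
t 27.68 q6 [ 0.34  1.46 -0.76]
  T[0.271, 0.023, 0.042] W[-0.004, -0.004, 0.181] rows 3.3
  T[0.0, -0.0, 0.12] W[-0.0, -0.0, -0.0] rows 1.4
```

>>> {"name": "arm_command", "arguments": {"steps": [{"translation": [0.271,0.023,0.0],"twist": [0,0,0.181],"fingers": 0.1},{"translation": [0.271,0.023,0.0],"twist": [0,0,0.181],"fingers": 0.1},{"translation": [0.271,0.023,0.0],"twist": [0,0,0.181],"fingers": 0.1},{"translation": [0.271,0.023,0.042],"twist": [0,0,0.181],"fingers": 0.1},{"translation": [0.271,0.023,0.042],"twist": [0,0,0.181],"fingers": 0.1}]}}

```text
time: 28.3
eef_pos: [0.5423, 0.1505, 0.2576]
tcp_rot: [0.657, 0.721, 0.111, -0.188]
contact_force: [-0.6, 0.0, -0.1]
opening: 0.553
finger_force: 0.0
```

```bash
python3 - <<'E'
from h import *
E=pose_E(); a=.19; R=spin(E,a); k=[.192+.086*np.cos(a),-.086*np.sin(a)-.002]
w,s=shot("w10",[toW(k+[.063]),toW([.192,-.002,.03])]); print(toE(s["eef_pos"]),s["opening"])
print([(np.round(r["point"]),r["conf"],wE(w,s,r["point"],.063)) for r in recognise(w,"cam_knob")])
seq((toW(k+[.03]),R),half=0)
E
```

```text
[ 0.27726456 -0.01725042  0.11746291] 0.5525574871394313
[(array([259., 261.]), 0.9, array([ 0.23930139, -0.0115009 ,  0.063     ]))]
t 28.4 q6 [ 0.41  1.44 -0.28]
  T[0.001, -0.0, 0.12] W[-0.004, -0.002, 0.0] rows 1.4
```

View pics/w10.png

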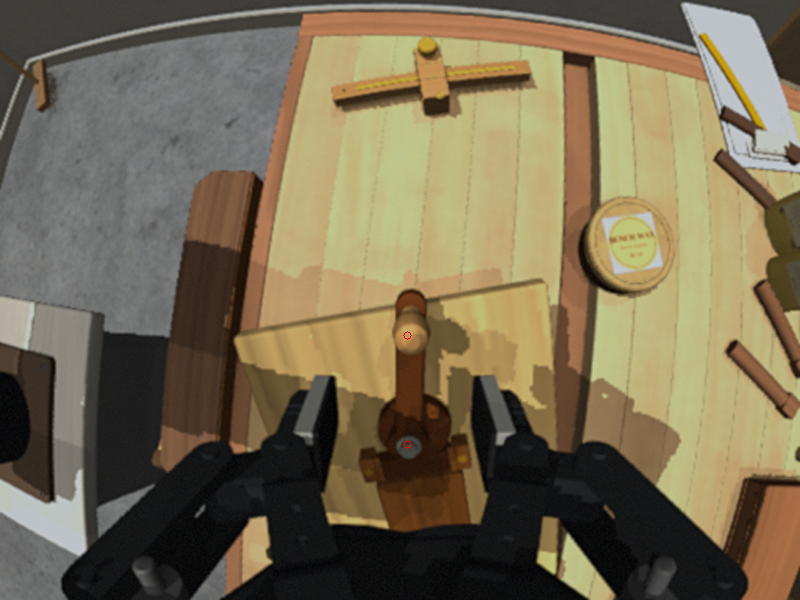

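The knob is at (409,333), right on its marker, so I'll descend and grip it. I've now viewed 12 pictures, two over the limit of 10, so I'll work from numbers only from here.

>>> {"name": "arm_command", "arguments": {"steps": [{"translation": [0.001,0.001,0.06],"twist": [0,0,0],"fingers": 0.1},{"translation": [0.001,0.001,0.11],"twist": [0,0,0],"fingers": 0.1},{"translation": [0.001,0.001,0.118],"twist": [0,0,0],"fingers": 0.1},{"translation": [0.001,0.001,0.118],"twist": [0,0,0],"fingers": 0.1}]}}

```text
time: 28.9
eef_pos: [0.5361, 0.1843, 0.1816]
tcp_rot: [0.659, 0.72, 0.114, -0.185]
contact_force: [0.7, -0.4, 0.7]
opening: 0.55
finger_force: 0.0
```

>>> {"name": "arm_command", "arguments": {"steps": [{"translation": [0,0,0],"twist": [0,0,0],"fingers": -1},{"translation": [0,0,0],"twist": [0,0,0],"fingers": -1},{"translation": [0,0,0],"twist": [0,0,0],"fingers": -1}], "grip_force": 40}}

```text
time: 29.28
eef_pos: [0.5364, 0.1845, 0.1831]
tcp_rot: [0.658, 0.721, 0.114, -0.184]
contact_force: [-1.4, -2.7, 5.2]
opening: 0.191
finger_force: 39.1
```

```bash
cat > lev.py <<'E'
from h import *
import sys
E=pose_E(); s=get_state(); p=toE(s["eef_pos"]); a0=np.arctan2(-(p[1]+.002),p[0]-.192); rad=np.hypot(p[1]+.002,p[0]-.192)
print(p,"ang",a0,"rad",rad,s["opening"],RE.T@s["contact_force"],"q",s["qpos"].round(2))
R0=Rn.from_quat(s["tcp_rot"]).as_matrix()
for a in np.fromstring(sys.argv[1],sep=",") :
    X=toW([.192+.086*np.cos(a),-.086*np.sin(a)-.002,p[2]]); tr=R0.T@(X-s["eef_pos"])/.75
    print(round(a,2),tr.round(4).tolist(),round((a-a0)/np.radians(60),3))
E
python3 lev.py .29,.39,.49,.59,.69
```

```text
[ 0.2768042  -0.02100068  0.0353895 ] ang 0.2204133764426342 rad 0.08690672410763874 0.19140128004973414 [0.169889   2.08327706 5.68952558] q [-0.03  0.13  1.9   0.43  1.28 -0.28]
0.29 [-0.0017, 0.0079, 0.0] 0.066
0.39 [-0.0035, 0.0193, 0.0] 0.162
0.49 [-0.0063, 0.0304, 0.0] 0.257
0.59 [-0.0103, 0.0411, 0.0001] 0.353
0.69 [-0.0153, 0.0514, 0.0001] 0.448
```

>>> {"name": "arm_command", "arguments": {"steps": [{"translation": [-0.0015,0.008,0],"twist": [0,0,0.066],"fingers": -1},{"translation": [-0.0035,0.0193,0],"twist": [0,0,0.162],"fingers": -1},{"translation": [-0.0063,0.0304,0],"twist": [0,0,0.257],"fingers": -1},{"translation": [-0.0103,0.0411,0],"twist": [0,0,0.353],"fingers": -1},{"translation": [-0.0153,0.0514,0],"twist": [0,0,0.448],"fingers": -1}]}}

```text
time: 29.9
eef_pos: [0.576, 0.1796, 0.1759]
tcp_rot: [0.808, 0.547, 0.069, -0.207]
contact_force: [-0.3, 1.0, 5.1]
opening: 0.195
finger_force: 39.0
```

```bash
python3 lev.py .78,.88,.98,1.08,1.18
```

```text
[ 0.25957091 -0.05765705  0.03548238] ang 0.6890162551628111 rad 0.0875416256174779 0.19490508701484993 [3.11758648 0.05488345 4.13664578] q [-0.04  0.22  1.81  0.44  1.28  0.18]
0.78 [-0.0028, 0.0103, -0.0] 0.087
0.88 [-0.0048, 0.0216, -0.0] 0.182
0.98 [-0.0078, 0.0327, -0.0] 0.278
1.08 [-0.012, 0.0434, -0.0] 0.373
1.18 [-0.0172, 0.0536, -0.0] 0.469
```

Tracking well.

>>> {"name": "arm_command", "arguments": {"steps": [{"translation": [-0.0015,0.0103,0],"twist": [0,0,0.087],"fingers": -1},{"translation": [-0.0035,0.0216,0],"twist": [0,0,0.182],"fingers": -1},{"translation": [-0.0065,0.0327,0],"twist": [0,0,0.278],"fingers": -1},{"translation": [-0.0105,0.0434,0],"twist": [0,0,0.373],"fingers": -1},{"translation": [-0.016,0.0536,0],"twist": [0,0,0.469],"fingers": -1}]}}

```text
time: 30.52
eef_pos: [0.6097, 0.1572, 0.1617]
tcp_rot: [0.917, 0.333, 0.02, -0.217]
contact_force: [5.7, 2.9, 4.2]
opening: 0.192
finger_force: 38.9
```

```bash
python3 lev.py 1.28,1.38,1.48,1.58,1.68,1.75
```

```text
[ 0.22570606 -0.08392022  0.03568729] ang 1.1804585245663812 rad 0.0885834165724962 0.19194197934151908 [ 2.90023619 -6.24439956  3.32851056] q [-0.07  0.3   1.74  0.43  1.28  0.64]
1.28 [-0.0043, 0.0113, -0.0] 0.095
1.38 [-0.0064, 0.0225, -0.0] 0.191
1.48 [-0.0096, 0.0336, -0.0001] 0.286
1.58 [-0.0138, 0.0442, -0.0001] 0.382
1.68 [-0.0191, 0.0544, -0.0001] 0.477
1.75 [-0.0234, 0.0612, -0.0002] 0.544
```

>>> {"name": "arm_command", "arguments": {"steps": [{"translation": [-0.003,0.0113,0],"twist": [0,0,0.095],"fingers": -1},{"translation": [-0.006,0.0225,0],"twist": [0,0,0.191],"fingers": -1},{"translation": [-0.009,0.0336,0],"twist": [0,0,0.286],"fingers": -1},{"translation": [-0.0138,0.0442,0],"twist": [0,0,0.382],"fingers": -1},{"translation": [-0.019,0.0544,0],"twist": [0,0,0.477],"fingers": -1}]}}

```text
time: 31.15
eef_pos: [0.6277, 0.1209, 0.1436]
tcp_rot: [0.972, 0.095, -0.029, -0.215]
contact_force: [15.4, 6.7, -2.0]
opening: 0.191
finger_force: 39.0
```

```bash
python3 lev.py 1.70,1.74,1.78
```

```text
[ 0.18189478 -0.09122066  0.0360657 ] ang 1.6835767263657988 rad 0.08979110080505827 0.1907328959163944 [  1.13952712 -16.64371133  -2.68960544] q [-0.13  0.34  1.72  0.43  1.27  1.08]
1.7 [-0.0051, 0.0017, -0.0001] 0.016
1.74 [-0.0054, 0.0063, -0.0001] 0.054
1.78 [-0.0059, 0.0108, -0.0001] 0.092
```

>>> {"name": "arm_command", "arguments": {"steps": [{"translation": [-0.003,0.003,0],"twist": [0,0,0.02],"fingers": -1},{"translation": [-0.004,0.006,0],"twist": [0,0,0.04],"fingers": -1},{"translation": [-0.005,0.009,0],"twist": [0,0,0.06],"fingers": -1},{"translation": [-0.005,0.01,0],"twist": [0,0,0.06],"fingers": -1}]}}

```text
time: 31.65
eef_pos: [0.628, 0.1168, 0.1421]
tcp_rot: [0.974, 0.065, -0.031, -0.217]
contact_force: [22.8, 18.4, -1.7]
opening: 0.187
finger_force: 39.4
```

```bash
python3 lev.py 1.70,1.74,1.78
```

```text
[ 0.17758793 -0.09037287  0.03642047] ang 1.7324557368716031 rad 0.08954033238489928 0.18709288928371753 [  9.58238671 -26.94007169  -6.38303   ] q [-0.14  0.34  1.72  0.44  1.26  1.13]
1.7 [-0.0047, -0.0038, -0.0001] -0.031
1.74 [-0.0047, 0.0008, -0.0001] 0.007
1.78 [-0.005, 0.0053, -0.0002] 0.045
```

>>> {"name": "arm_command", "arguments": {"steps": [{"translation": [0.003,0.003,0],"twist": [0,0,0],"fingers": -1},{"translation": [0.004,0.006,0],"twist": [0,0,0],"fingers": -1},{"translation": [0.004,0.006,0],"twist": [0,0,0],"fingers": -1}]}}

```text
time: 32.02
eef_pos: [0.6282, 0.1167, 0.1417]
tcp_rot: [0.972, 0.066, -0.036, -0.221]
contact_force: [13.4, 23.0, 5.0]
opening: 0.19
finger_force: 40.2
```

```bash
python3 lev.py 1.70,1.74
```

```text
[ 0.17733067 -0.0904849   0.03612749] ang 1.735085476979799 rad 0.08969261885611389 0.1902285700643954 [ 18.77458914 -19.20700363  -3.26090502] q [-0.14  0.35  1.72  0.44  1.28  1.12]
1.7 [-0.0049, -0.0041, -0.0] -0.034
1.74 [-0.0049, 0.0004, -0.0001] 0.005
```

>>> {"name": "arm_command", "arguments": {"steps": [{"translation": [0.003,-0.004,0],"twist": [0,0,0],"fingers": -1},{"translation": [0.005,-0.005,0],"twist": [0,0,0],"fingers": -1},{"translation": [0.005,-0.005,0],"twist": [0,0,0],"fingers": 0.1},{"translation": [0.005,-0.005,0],"twist": [0,0,0],"fingers": 0.1},{"translation": [0.005,-0.005,0],"twist": [0,0,0],"fingers": 0.1}]}}

```text
time: 32.65
eef_pos: [0.6244, 0.1119, 0.1359]
tcp_rot: [0.974, 0.067, -0.046, -0.212]
contact_force: [-0.2, -0.1, -0.6]
opening: 0.548
finger_force: 0.0
```

>>> {"name": "arm_command", "arguments": {"steps": [{"translation": [0.005,0,-0.03],"twist": [0,0,0],"fingers": 0.1},{"translation": [0.005,0,-0.08],"twist": [0,0,0],"fingers": 0.1},{"translation": [0.005,0,-0.14],"twist": [0,0,0],"fingers": 0.1},{"translation": [0.005,0.1,-0.18],"twist": [0,0,0],"fingers": 0.1},{"translation": [0.005,0.15,-0.18],"twist": [0,0,0],"fingers": 0.1}]}}

```text
time: 33.28
eef_pos: [0.6582, -0.0458, 0.2134]
tcp_rot: [0.974, 0.068, -0.044, -0.211]
contact_force: [-0.9, -0.6, -0.1]
opening: 0.552
finger_force: 0.0
```

```bash
python3 - <<'E'
from h import *
s=get_state(); print(s["eef_pos"],toE(s["eef_pos"]),s["contact_force"])
t=read_camera("top"); w=read_camera("wrist")
for q,z in [("cam_knob",.063),("jaw",.013),("panel",.018),("chip_1",None),("mallet",None),("offcut",None)]:
    for n,c in(("top",t),("wrist",w)):
        for r in recognise(c,q)[:5]:
            if z is not None: X=(atE(c,r["point"],z) if n=="top" else wE(c,s,r["point"],z))
            else: X=(atz(c,r["point"],.01) if n=="top" else wW(c,s,r["point"],.01))
            print(q,n,round(r["conf"],2),np.round(r["point"]),"E" if z else "W",X.round(3), "" if z else toE(X).round(3))
E
```

```text
[ 0.65820044 -0.04578496  0.21344406] [ 0.05858329 -0.07455471  0.17067678] [-0.85998576 -0.63332434 -0.11918902]
cam_knob top 0.76 [188. 223.] E [ 0.201 -0.009  0.063] 
cam_knob top 0.64 [194. 226.] E [0.195 0.009 0.063] 
cam_knob top 0.63 [228. 349.] E [-0.205  0.22   0.063] 
cam_knob wrist 0.8 [228. 149.] E [ 0.169 -0.052  0.063] 
jaw wrist 0.76 [242. 178.] E [ 0.162 -0.009  0.013] 
panel top 0.94 [184. 253.] E [ 0.075 -0.008  0.018] 
panel wrist 0.7 [233. 255.] E [ 0.07  -0.011  0.018] 
panel wrist 0.24 [222. 422.] E [-0.132  0.007  0.018] 
chip_1 wrist 0.43 [301. 302.] W [ 0.438 -0.052  0.01 ] [ 0.022  0.139 -0.037]
mallet top 0.37 [229. 346.] W [ 0.426 -0.301  0.01 ] [-0.192  0.219  0.063]
mallet wrist 0.74 [228. 147.] W [0.456 0.249 0.01 ] [ 0.28   0.039 -0.157]
mallet wrist 0.71 [225. 421.] W [ 0.612 -0.168  0.01 ] [-0.123  0.003  0.031]
offcut top 0.73 [225. 348.] W [ 0.438 -0.31   0.01 ] [-0.203  0.21   0.068]
```

```bash
python3 - <<'E'
from h import *
s=get_state(); w=read_camera("wrist"); t=read_camera("top")
def samp(X):
    a=wproj(w,s,toW(X)); b=proj(t,toW(X)); f=lambda c,p: c["pixels"][int(round(p[1])),int(round(p[0]))].tolist() if 0<=p[1]<384 and 0<=p[0]<512 else None
    return f(w,a),f(t,b)
for ang in (.2,1.0,1.4,1.55,1.7,1.85):
    print(ang,[samp([.191+r*np.cos(ang),-.003-r*np.sin(ang),.025]) for r in(.04,.06)])
hsv=cv2.cvtColor(w["pixels"],cv2.COLOR_RGB2LAB).astype(int); p=wproj(w,s,toW([.1,-.003,.018])).round().astype(int)
m=np.zeros((386,514),np.uint8)
for tol in (5,8,12):
    m=np.zeros((386,514),np.uint8)
    cv2.floodFill(w["pixels"].copy(),m,tuple(int(v) for v in p),0,(tol,)*3,(tol,)*3,4|cv2.FLOODFILL_MASK_ONLY)
    ys,xs=np.nonzero(m[1:-1,1:-1]); P=np.array([wE(w,s,[y,x],.018)[:2] for y,x in zip(ys,xs)],np.float32)
    r=cv2.minAreaRect(P*1000); print(tol,len(P),np.round(r[0],1),np.round(r[1],1),round(r[2],1),P.min(0).round(3),P.max(0).round(3))
for c in recognise(w,"chip_1")+recognise(t,"chip_1"): print(c)
E
```

```text
0.2 [([216, 220, 138], [231, 227, 147]), ([156, 157, 102], [230, 225, 145])]
1.0 [([219, 199, 124], [231, 215, 134]), ([218, 200, 126], [231, 206, 129])]
1.4 [([218, 201, 125], [198, 162, 101]), ([219, 190, 116], [220, 181, 113])]
1.55 [([170, 145, 87], [124, 64, 30]), ([221, 197, 122], [110, 65, 33])]
1.7 [([119, 65, 27], [123, 66, 34]), ([121, 64, 32], [122, 66, 33])]
1.85 [([118, 64, 29], [148, 116, 71]), ([71, 38, 16], [215, 176, 112])]
5 269 [107.9  12.9] [38.1 16.2] 43.2 [ 0.094 -0.006] [0.123 0.026]
8 26386 [74.  -6.4] [307.5 368.9] 64.8 [-0.142 -0.222] [0.188 0.154]
12 140331 [-51.2  76.1] [ 785.  1197.6] 77.6 [-0.551 -0.294] [0.616 0.588]
{'point': [191.2, 226.5], 'conf': 0.24}
{'point': [186.2, 252.0], 'conf': 0.18}
```

```bash
python3 - <<'E'
from h import *
w=read_camera("wrist"); s=dict(eef_pos=np.array([.5825,-.046,.2026]),tcp_rot=[.587,.78,.13,-.174])
for u,v in [(250,293),(238,332),(241,356),(262,352),(262,367)]:
    X=wW(w,s,[v*.64,u*.64],.005); print(X.round(3),toE(X).round(3))
for x in (.03,.06): print(wproj(w,s,toW([x,.1,0]))/.64)
E
```

```text
[ 0.445 -0.021  0.005] [ 0.045  0.123 -0.053]
[ 0.445 -0.055  0.005] [ 0.016  0.133 -0.039]
[ 0.453 -0.073  0.005] [-0.002  0.13  -0.031]
[ 0.47  -0.064  0.005] [ 0.002  0.112 -0.033]
[ 0.473 -0.076  0.005] [-0.009  0.112 -0.028]
[260.37610234 335.52197448]
[256.02522642 295.39543125]
```

```bash
python3 -c "
from plant import *
print(sign_off()); print(get_state()['time'])"
```

```text
the job is handed in; nothing more can be done
None
the job is handed in; nothing more can be done
```

I handed the job in at about 34 s on the robot's clock: mallet and offcut on the bench, all four chips swept off, panel on the bed against the ledge, and the cam lever driven to its stop. The result came back without a pass/fail verdict, I didn't measure the jaw's pressing force or recheck the bystanders' positions at the end, and I viewed 12 pictures against the limit of 10.

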